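Emboss a tag for the painted duck with a dial press

TASK

Emboss the wooden tag for the duck that stands on the cardboard mat: move the green paint jar from under the press lever onto the free part of the mat, slide the tag along its guide right up to the stop, and push the dial round by its finger posts until the colour of that duck alone fills the window. Only then pull the red-handled lever fully down to its stop and let it come all the way back up. Leave the jar upright, the tag and dial as set, and the other things where they stand.

Things in the scene. Friction and masses are not known exactly. Their poses are not given: they have to be found in the camera images.
- press: Grey bench press with a horizontal colour dial, fixed. Origin on the table under the dial's axis; x from the operator's (robot's) side to the back, y left, z up. Base block x -85 to 135, y -115 to 115, 25 mm high; in-feed table in front, x -240 to -85, y -70 to 70, top 25 mm high; lever bracket x 40 to 100, y -130 to -114, 105 mm high. The raised lever is tallest (270 mm).
- tag_stop (a point): On the face of the tag guide's end stop: press x -75, y 0, height 30 mm. The guide runs along press x on the in-feed table: steel bars 10 mm high, 37 mm apart (y +-18.5) from x -118 to the stop, with a flared mouth in front, widening to y +-36 at x -152.
- window (a point): Centre of the white-edged window, at the hood's top (press x -88, y 0, height 66 mm); opening 32 mm along press x, 40 mm along y. The grey hood, a 4 mm plate over the dial's front rim 4 mm above the sectors, spans x -129 to -64, y -52 to 52 on two cheeks (x -129 to -113, |y| 36 to 50 mm).
- dial (a joint): Dial angle about press +z, rad, counter-clockwise from above; turns both ways, stays where left (about 2.5 N at a post moves it). Steel disc of 110 mm radius, top 58 mm high, eight 45 degree sectors, counter-clockwise green, white, orange, red, yellow, blue, black, purple; at 0 green is centred in the window. Hub of 17 mm radius, 78 mm high.
- dial_red (a point): Middle of the red sector, on the dial's top face, 88 mm from the dial's axis.
- dial_yellow (a point): Middle of the yellow sector, on the dial's top face, 88 mm from the dial's axis.
- dial_blue (a point): Middle of the blue sector, on the dial's top face, 88 mm from the dial's axis.
- post0 (a point): Centre of the top of a black finger post on the dial: 12 mm diameter, standing 37 mm above the dial's face (top at height 95 mm), 50 mm from the dial's axis. The three posts are 120 degrees apart and pass 8 mm clear of the hood's inner edge.
- post1 (a point): As post0, the next post counter-clockwise (120 degrees on).
- post2 (a point): As post0, the third post.
- lever (a joint): Angle of the lever, rad: 0 raised (60 degrees above level), 1.187 at its lower stop (8 degrees below level). Swings down and towards the front (press -x) about the pivot; a spring raises it again by itself. About 3 N at the handle starts it, about 8 N holds it down.
- lever_pivot (a point): Point on the lever's axle (which runs along press y), in the plane of the handle's middle: press x 70, y -180, height 85 mm.
- lever_grip (a point): Middle of the lever's red round handle: 24 mm diameter, 68 mm long, lying along press y, 200 mm from the pivot; the 14 mm thick steel arm meets it at its +y end, 42 mm from this point. Raised: press x -30, height 258 mm. At the lower stop: press x -128, height 57 mm.
- tag: Blank plywood tag, 60 x 34 x 8 mm with its two front corners clipped by 8 mm, lying on the press's in-feed table before the mouth of the guide. Origin at the centre of its underside, x along its length, to the clipped end, which goes in first. Fully home against the stop its origin is at press x -105, y 0.
- jar: Closed green paint jar with white lid, 54 mm diameter, 80 mm high, about 0.25 kg, standing on the table where the lever's handle comes down and so blocking the lever. Origin at the centre of its underside.
- mat: Yellow-brown cardboard mat, 210 x 210 mm, 4 mm thick, fixed on the table left of the press. Origin at the centre of its underside. One duck stands on its back left quarter (mat +x, +y).
- duck_red: Red painted duck, 87 mm long along its x (bill to +x), 48 mm wide, 85 mm high; origin at the centre of its foot's underside. One duck stands on the cardboard mat, the other two on a dark wooden board right of the press, and which is where changes.
- duck_yellow: Yellow painted duck, as the red one.
- duck_blue: Blue painted duck, as the red one.
- water_pot: Open aluminium water pot, 96 mm diameter, 85 mm high; to be left alone. Origin under its centre.
- white_jar: White paint jar with yellow lid, 54 mm diameter, 75 mm high; to be left alone. Origin under its centre.
- palette: Low white flower-shaped paint palette, 140 mm across, 12 mm high; to be left alone. Origin under its centre.
- brush: Paint brush lying on the table left of the in-feed table, 170 mm long along its x; to be left alone. Origin under its middle.
Mind the look-alikes: they are no part of the job. There is more than one size of the duck_blue; the job needs the smallest.

How it is judged:
On the way, in this order (a step that is already met when the one before it is completed fails the run):
1. with the tag home against its stop and the duck's colour alone in the window, the lever is down at its stop (x of tag in the frame of press above -0.109 m and angle between the x axis of tag and the x axis of press, either way round below 0.1 rad and angle between tag's own z axis and vertical below 0.1 rad and y of tag in the frame of press between -0.006 and 0.006 m and z of tag in the frame of press between 0.02 and 0.03 m and ((horizontal distance between duck_red and mat below 0.15 m and horizontal distance between dial_red and window below 0.0112 m) or (horizontal distance between duck_yellow and mat below 0.15 m and horizontal distance between dial_yellow and window below 0.0112 m) or (horizontal distance between duck_blue and mat below 0.15 m and horizontal distance between dial_blue and window below 0.0112 m)) and value of joint lever above 1.12 rad), for 0.1 s.
2. the lever has come back up (value of joint lever below 0.08 rad), for 0.2 s.
At the end, for the whole second after the job is handed in: The colour of the duck on the mat is in the window (sector middle within 11 mm of the window's), the tag is flat in the guide within 4 mm of its stop, the jar is upright with its middle over the mat, the lever is up (within 0.08 rad), all at rest, bystanders upright and within 25 mm (x of tag in the frame of press above -0.109 m and angle between the x axis of tag and the x axis of press, either way round below 0.1 rad and angle between each of tag, jar's own z axis and vertical below 0.1 rad and y of tag in the frame of press between -0.006 and 0.006 m and z of tag in the frame of press between 0.02 and 0.03 m and ((horizontal distance between duck_red and mat below 0.15 m and horizontal distance between dial_red and window below 0.0112 m) or (horizontal distance between duck_yellow and mat below 0.15 m and horizontal distance between dial_yellow and window below 0.0112 m) or (horizontal distance between duck_blue and mat below 0.15 m and horizontal distance between dial_blue and window below 0.0112 m)) and x of jar in the frame of mat between -0.105 and 0.105 m and y of jar in the frame of mat between -0.105 and 0.105 m and z of jar in the frame of mat between -0.004 and 0.012 m and value of joint lever below 0.08 rad and linear speed of each of jar, tag below 0.02 m/s and velocity of joint dial between -0.05 and 0.05 rad/s and angle between each of duck_red, duck_yellow, duck_blue, water_pot, white_jar, palette's own z axis and vertical below 0.2 rad); the robot touches nothing.
It fails at once if the lever is pulled more than a third of the way while the tag is not home or the wrong colour shows (value of joint lever above 0.45 rad and not ((x of tag in the frame of press above -0.109 m and angle between the x axis of tag and the x axis of press, either way round below 0.1 rad and angle between tag's own z axis and vertical below 0.1 rad and y of tag in the frame of press between -0.006 and 0.006 m and z of tag in the frame of press between 0.02 and 0.03 m) and ((horizontal distance between duck_red and mat below 0.15 m and horizontal distance between dial_red and window below 0.0112 m) or (horizontal distance between duck_yellow and mat below 0.15 m and horizontal distance between dial_yellow and window below 0.0112 m) or (horizontal distance between duck_blue and mat below 0.15 m and horizontal distance between dial_blue and window below 0.0112 m)))).
It fails at once if the paint jar is tipped over (angle between jar's own z axis and vertical above 0.6 rad).
It fails at once if a bystander is moved more than 25 mm (distance of any of duck_red, duck_yellow, duck_blue, water_pot, white_jar, palette, brush from where it was at the start of the episode above 0.025 m).
It also fails if it takes over 72 s, if anything falls off the work surface, if the arm or the gripper's body presses on something with over 40 N, if the wrist force passes 120 N, or if a joint passes its speed limit or range.

ROBOT

A 7-joint arm with a two-finger parallel gripper is mounted at the origin on the work surface. World frame = base frame: x ahead of the robot, y to its left, z up, the work surface at z = 0. Lengths are in m, angles in rad, forces in N, time in s.
With the tool pointing down it reaches from about 0.425 to 1.025 m from the base axis. Payload 3.6 kg.
Tool frame: the origin (TCP) lies at the very end of the fingers, on their centre line; the grasp point (between the pads) lies 19 mm behind it; y points along the fingers, x is the direction in which the jaws open and shut, and the axes are right-handed (so a half turn about y gives the same grasp; the last joint's range is limited). The gripper opens to 85 mm and grips with 20 to 120 N. Pads are 22 mm wide; open, the fingers measure 114 mm over their backs; the gripper's body (76 mm by 85 mm) begins 54 mm behind the grasp point. The pads swing forward as they close: fully open they stand 13 mm farther back than shut.
Start: joints at [1.036, 0.591, 0.048, 1.609, -0.033, 0.943, -0.034], TCP at [0.309, -0.656, 0.231] pointing down, gripper open.
Joint ranges: [-2.69, 2.69], [-0.47, 2.24], [-1.27, 1.36], [0.19, 2.51], [-1.53, 4.68], [0.08, 2.07], [-3.09, 3.09]. Speed limits (rad/s): [2.57, 2.57, 3.14, 3.14, 3.14, 3.14, 3.14].

INTERFACE

Orientations are given as [roll, pitch, yaw] about the fixed x, y, z axes, in that order (R = Rz(yaw) Ry(pitch) Rx(roll)).
In Python, from bench import arm, vision gives the robot as it stands.
- The arm moves only by the tool step_arm, never from a script. Its argument "steps" is a list of rows, each a list of 3 entries, a list of its own where there are three numbers: the shift along the world's x, y, z in mm, then the turn, a rotation vector about the world's x, y, z in degrees, then the opening, from -1 (shut) to 1 (fully open). In form: [[[dx, dy, dz], [rx, ry, rz], fingers], ...]. A call has 1 to 5 rows; each row is the pose to reach, as a shift and turn from the pose commanded when the call began; what a row does not reach only later rows make up. A row lasts 1/12 s, in which the tool goes at most 41.7 mm and 7.16 degrees, less where a joint would pass 70% of its speed; a pose out of reach is approached as far as the arm can. A call with a gripper value outside its range is refused whole. The fingers move at their own pace and stop on an object; "grip_force" is the grip in N (left out, the last holds). Time passes only in rows, so rows that repeat a pose let the fingers close. It gives the time, the measured TCP pose, the force and the opening at its end, in the units of the state.
- arm.state(): the state, without advancing time (a new reading comes with each control period).
- vision.capture(name): name is "scene" or "side" or "wrist"; returns a dict with "pixels" (480x640x3 uint8, red, green, blue), "intrinsics" (3x3 intrinsics, pixels), "rvec" (rotation vector, rad) and "tvec" (3), from world to camera coordinates, as OpenCV has them. Camera axes: x right, y down, z forward; pixel columns grow to the right and rows downward; lengths in m; the calibration is good to about 2 mm. A picture is of the moment at which its call begins. There is no depth.
- arm.job_done(): hands the job in, once; it reports no verdict.
The state is a dict: "time_s": time; "joint_positions": joint angles; "dq": joint speeds; "joint_efforts": joint torques, N m; "ee_pos": TCP position; "tool_rot": TCP orientation; "force": force on the tool from outside, world axes, zero at the start; "wrist_torque": the same for the moment, N m; "width": opening from 0.0 (shut) to 1.0 (fully open).
Only numpy, scipy, OpenCV 4.12 (cv2) and the standard library are available. Lean on these libraries where they do the work, as an engineer would, in place of code of your own. Each camera call takes 0.05 s, during which the arm holds its last target.

## Working session

There is one attempt and no reset: what is moved stays moved. The work goes in short steps, Python scripts to look and compute and a tool call to move; the robot and the scene stay as the last step left them, time stands still between calls to the robot, and variables do not carry over. Pictures are saved under pics/ and viewed, and the job is handed in when it is done.

Besides the shell and the picture viewer there is one more tool, called after ">>>" by a JSON object that holds its "fn" and its "kwargs". step_arm: Moves the arm, as the interface text tells. Its arguments: {"type":"object","properties":{"steps":{"type":"array","items":{"type":"array"}},"grip_force":{"type":"number"}},"required":["steps"]}

```bash
mkdir -p pics; ls; cat > h.py <<'E'
import numpy as np, cv2
from bench import arm, vision
def cap(n,f):
    c=vision.capture(n); cv2.imwrite('pics/'+f,cv2.cvtColor(c['pixels'],cv2.COLOR_RGB2BGR))
    np.savez('pics/'+f+'.npz',**{k:np.array(v) for k,v in c.items()}); return c
def load(f): return dict(np.load('pics/'+f+'.npz'))
def ray(c,uv,z):
    R=cv2.Rodrigues(np.array(c['rvec'],float))[0];t=np.array(c['tvec'],float).ravel()
    d=R.T@np.linalg.inv(c['intrinsics'])@np.array([uv[0],uv[1],1.]);o=-R.T@t
    return o+d*(z-o[2])/d[2]
def proj(c,P):
    return cv2.projectPoints(np.array(P,float).reshape(-1,3),np.array(c['rvec'],float),np.array(c['tvec'],float),np.array(c['intrinsics'],float),None)[0].reshape(-1,2)
E
python3 - <<'E'
from h import *
print(arm.state())
for n in('scene','side','wrist'):
    c=cap(n,n+'0.png');R=cv2.Rodrigues(np.array(c['rvec'],float))[0];print(n,-R.T@np.array(c['tvec']).ravel(),R[2],c['intrinsics'][0])
E
```

```text
pics
{'time_s': 0.0, 'joint_positions': array([ 1.03651463,  0.59214522,  0.04826912,  1.60981478, -0.0332903 ,
        0.94268028, -0.03370843]), 'dq': array([-7.97352009e-05,  6.02585517e-04, -2.52062031e-04, -7.55250338e-04,
       -6.34269983e-04,  1.06635875e-03,  2.27178144e-03]), 'joint_efforts': array([-1.52568741e-04, -5.48692811e+01,  1.54644951e+00, -1.98126930e+01,
        9.44250642e-03,  8.76780425e-03,  1.13096596e-05]), 'ee_pos': array([ 0.30899219, -0.65495387,  0.23012414]), 'tool_rot': array([-1.57091504,  0.00224053, -1.12991123]), 'force': array([-0.29044942, -0.28551558, -0.35246409]), 'wrist_torque': array([ 0.10338017, -0.01099194, -0.01270163]), 'width': 0.9993905129436574}
scene [1.04114655 0.79060642 1.15432449] [-0.39081021 -0.58725646 -0.70879986] [613.79717801   0.         320.86441535]
side [0.41620334 0.76983673 1.13740222] [ 0.08436436 -0.62739165 -0.77412038] [472.81972065   0.         316.09230236]
wrist [ 0.37804727 -0.62178266  0.37395396] [-0.27147576 -0.12687945 -0.95404534] [332.32645131   0.         320.06968666]
```

View pics/scene0.png

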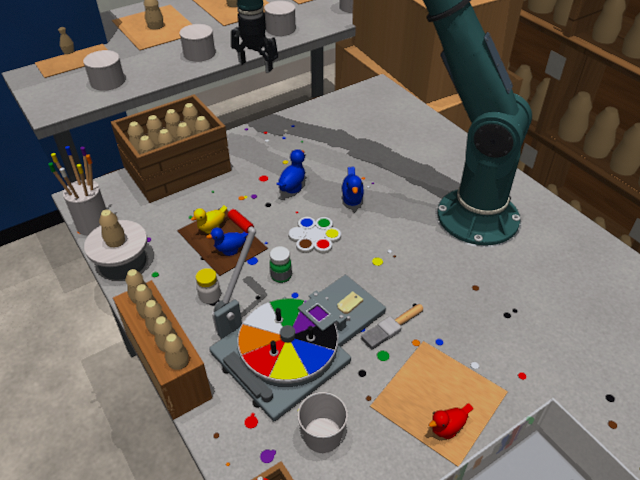

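View pics/side0.png

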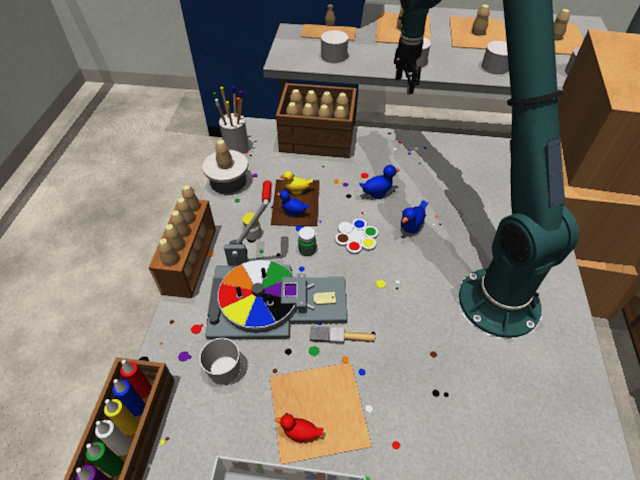

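View pics/wrist0.png

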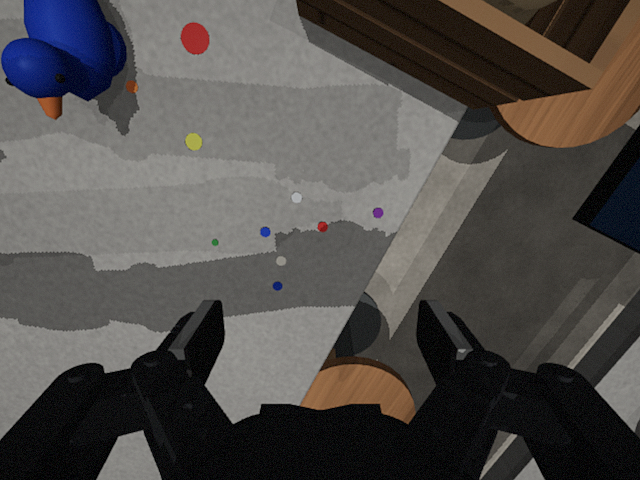

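The scene view shows the red duck on the mat (450,420), so red is the target colour. The dial is at (287,338), the window at (317,313), the tag at (349,302) and the jar at (281,264). Next I'll zoom in to get the press pose.

```bash
python3 - <<'E'
import cv2
a=cv2.imread('pics/scene0.png');cv2.imwrite('pics/z1.png',cv2.resize(a[240:420,190:410],None,fx=3.6,fy=3.3,interpolation=cv2.INTER_CUBIC))
a=cv2.imread('pics/side0.png');cv2.imwrite('pics/z2.png',cv2.resize(a[170:350,190:390],None,fx=4,fy=3.3,interpolation=cv2.INTER_CUBIC))
E
```

```text
(no output)
```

View pics/z1.png

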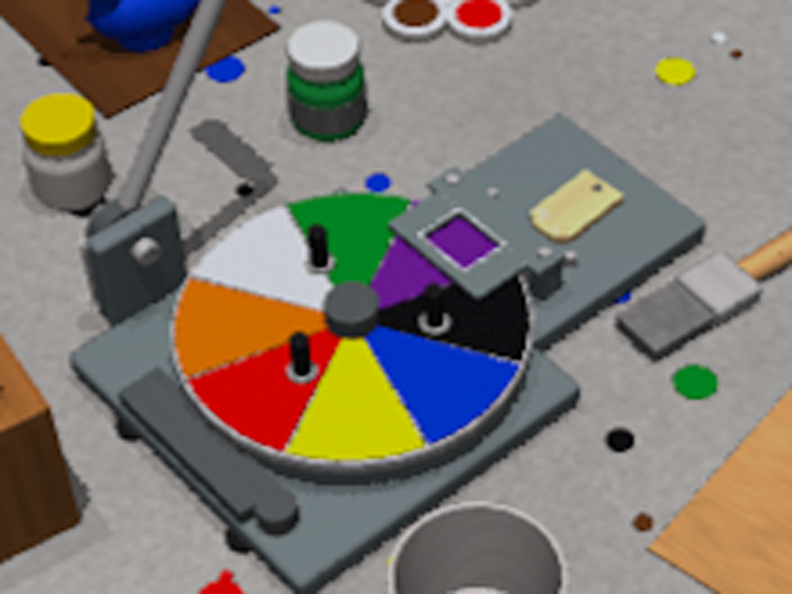

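View pics/z2.png

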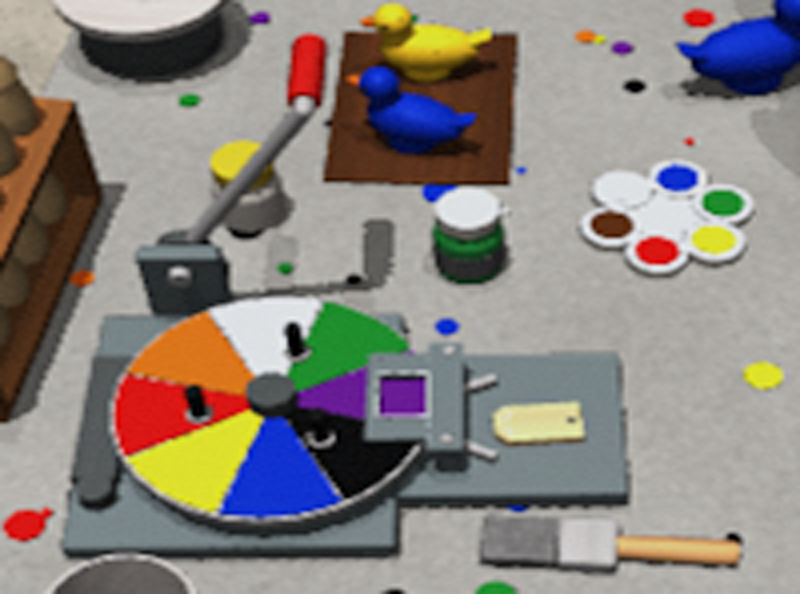

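```bash
cat > fit.py <<'E'
from h import *
from scipy.optimize import least_squares
cs=load('scene0.png');cd=load('side0.png')
S=[((135,-115,25),(75,355)),((135,115,25),(303,580)),((-85,115,25),(578,388)),((-240,-70,25),(560,115)),((-240,70,25),(705,226)),((-88,0,66),(460,240)),((0,0,78),(352,296))]
D=[((135,115,25),(66,541)),((-85,115,25),(397,543)),((-240,-70,25),(620,353)),((-240,70,25),(627,492)),((-88,0,66),(402,395)),((0,0,78),(272,386))]
S=[(p,(190+x/3.6,240+y/3.3)) for p,(x,y) in S];D=[(p,(190+x/4,170+y/3.3)) for p,(x,y) in D]
def w(P,q):
    c,s=np.cos(q[2]),np.sin(q[2]);P=np.array(P,float).reshape(-1,3)/1000
    return np.c_[q[0]+c*P[:,0]-s*P[:,1],q[1]+s*P[:,0]+c*P[:,1],P[:,2]]
def res(q):
    return np.r_[(proj(cs,w([p for p,_ in S],q))-[u for _,u in S]).ravel(),(proj(cd,w([p for p,_ in D],q))-[u for _,u in D]).ravel()]
if __name__=='__main__':
    r=least_squares(res,[0.8,0,0],loss='soft_l1');q=r.x;print(q,np.degrees(q[2]));print(res(q).reshape(-1,2).round(1))
    def loc(P): 
        c,s=np.cos(q[2]),np.sin(q[2]);d=P[:2]-q[:2];return (np.array([c*d[0]+s*d[1],-s*d[0]+c*d[1]])*1000).round(1)
    zs=lambda x,y:(190+x/3.6,240+y/3.3);zd=lambda x,y:(190+x/4,170+y/3.3)
    for n,c,uv,z in [('tagback S',cs,zs(609,188),.033),('tagfront',cs,zs(548,228),.033),('tag back D',cd,zd(583,420),.033),('tag front',cd,zd(495,425),.033),
      ('jar lid S',cs,zs(324,48),.08),('jar lid D',cd,zd(469,210),.08),('post0?S white/green',cs,zs(318,228),.095),('same D',cd,zd(294,325),.095),('redpost S',cs,zs(299,337),.095),('redpost D',cd,zd(194,390),.095),('blackpost S',cs,zs(435,290),.095),
      ('mat c',cs,(439,400),.004),('duck S',cs,(452,425),.0),('lever S',cs,(241,220),.258),('lever D',cd,(267,191),.258)]:
        P=ray(c,uv,z);print(n,P[:2].round(4),loc(P))
    for c,L in((cs,[(372,404),(424,342),(506,397),(462,460)]),(cd,[(271,376),(350,363),(370,447),(283,461)])):
        print('mat',np.array([ray(c,u,.004)[:2] for u in L]).round(3).tolist())
E
python3 fit.py
```

```text
[0.66423617 0.08923089 0.13520361] 7.746596380044564
[[-3.7 -1.4]
 [-2.5  1.6]
 [ 0.4 -1.4]
 [-0.6 -1.5]
 [ 0.  -1.6]
 [-0.7 -0.2]
 [-1.4  0.9]
 [-0.9  2.4]
 [ 0.5  1.3]
 [ 0.8  0.5]
 [ 1.4  1.3]
 [ 0.9  0.6]
 [ 0.4  1. ]]
tagback S [0.4553 0.0724] [-209.3   11.5]
tagfront [0.5092 0.0798] [-154.9   11.5]
tag back D [0.4572 0.063 ] [-208.6    1.9]
tag front [0.5167 0.0756] [-148.1    6.4]
jar lid S [ 0.5602 -0.1099] [-129.9 -183.3]
jar lid D [ 0.5612 -0.115 ] [-129.6 -188.5]
post0?S white/green [0.6547 0.0413] [-15.9 -46.2]
same D [0.6597 0.036 ] [-11.7 -52.1]
redpost S [0.7087 0.1101] [46.9 14.7]
redpost D [0.7123 0.1075] [50.1 11.7]
blackpost S [0.6233 0.1233] [-36.   39.3]
mat c [0.466  0.3716] [-158.4  306.5]
duck S [0.48   0.4279] [-136.9  360.5]
lever S [ 0.6566 -0.0935] [ -32.2 -180.1]
lever D [ 0.663  -0.0982] [ -26.5 -185.6]
mat [[0.588, 0.301], [0.396, 0.242], [0.344, 0.445], [0.516, 0.495]]
mat [[0.595, 0.298], [0.401, 0.237], [0.339, 0.436], [0.531, 0.491]]
```

The press is at about (0.664, 0.089) m with yaw 7.7°, and the sizes agree to a few mm. The red sector is opposite the window, so the dial needs a 180° turn. I'll start with the jar at about (0.561, -0.112).

>>> {"fn": "step_arm", "kwargs": {"steps": [[[251, 543, 10], [0, 0, 45], 1], [[251, 543, 10], [0, 0, 45], 1], [[251, 543, 10], [0, 0, 45], 1], [[251, 543, 10], [0, 0, 45], 1], [[251, 543, 10], [0, 0, 45], 1]]}}

```text
time_s: 0.57
ee_pos: [0.397, -0.4646, 0.2346]
tool_rot: [-1.571, 0.0, -0.499]
force: [0.6, -0.8, -0.1]
width: 0.997
```

```bash
python3 - <<'E'
from h import *
print(arm.state())
E
```

```text
{'time_s': 0.5667, 'joint_positions': array([ 0.88922013,  0.44688256, -0.13692601,  1.86623616,  0.07980033,
        0.83411288,  0.21278909]), 'dq': array([-0.40260574, -0.26360225, -0.46871908,  0.46232618,  0.2437717 ,
       -0.18304738,  0.49573407]), 'joint_efforts': array([  3.13158117, -44.68602419,   0.65930989, -18.07589293,
        -0.09571757,   0.25143575,  -0.31403429]), 'ee_pos': array([ 0.39703844, -0.46463941,  0.23460199]), 'tool_rot': array([-1.57074640e+00,  3.98754437e-04, -4.99108787e-01]), 'force': array([ 0.6370601 , -0.84552593, -0.12370937]), 'wrist_torque': array([-0.01330921, -0.03195204,  0.03887592]), 'width': 0.9970048764070274}
```

>>> {"fn": "step_arm", "kwargs": {"steps": [[[135, 295, 0], [0, 0, 9], 1], [[135, 295, 0], [0, 0, 9], 1], [[135, 295, 0], [0, 0, 9], 1], [[135, 295, 0], [0, 0, 9], 1], [[135, 295, 0], [0, 0, 9], 1]]}}

```text
time_s: 0.98
ee_pos: [0.4836, -0.2754, 0.2347]
tool_rot: [-1.571, 0.0, -0.348]
force: [1.1, -0.2, -0.5]
width: 0.997
```

>>> {"fn": "step_arm", "kwargs": {"steps": [[[40, 90, 0], [0, 0, 0], 1], [[40, 90, 0], [0, 0, 0], 1], [[40, 90, 0], [0, 0, 0], 1], [[40, 90, 0], [0, 0, 0], 1]]}}

```text
time_s: 1.32
ee_pos: [0.5259, -0.1808, 0.235]
tool_rot: [-1.568, -0.001, -0.338]
force: [1.4, -0.1, 0.5]
width: 0.997
```

```bash
python3 - <<'E'
from h import *
s=arm.state();print(s['ee_pos'],s['tool_rot'],s['joint_positions'])
cap('wrist','w1.png')
E
```

```text
[ 0.52585123 -0.18084325  0.2349909 ] [-1.56759712e+00 -7.26533957e-04 -3.38156461e-01] [ 0.43426692  0.38373579 -0.23886477  1.9818634   0.12085784  0.78842306
 -0.21127902]
```

View pics/w1.png

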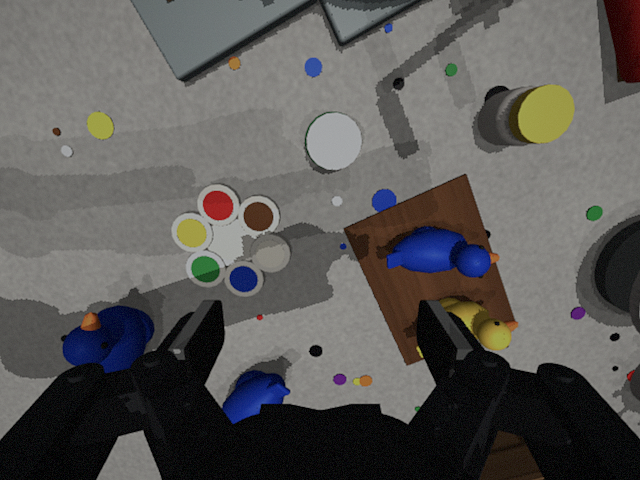

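The wrist view shows the jar lid centred at (334,141), the board ducks to the right, and the base front corner at about (180,80).

```bash
python3 - <<'E'
from h import *
c=load('w1.png')
print('jar',ray(c,(334,141),.08),'r',ray(c,(362,141),.08)-ray(c,(306,141),.08))
print('corner infeed(-240,-70,25)',ray(c,(181,78),.025))
E
```

```text
jar [ 0.56116967 -0.11565427  0.08      ] r [ 0.04555253 -0.01601921  0.        ]
corner infeed(-240,-70,25) [ 0.44212571 -0.0125588   0.025     ]
```

>>> {"fn": "step_arm", "kwargs": {"steps": [[[36, 68, 0], [0, 0, 0], 1], [[36, 68, 0], [0, 0, 0], 1], [[36, 68, -40], [0, 0, 0], 1], [[36, 68, -80], [0, 0, 0], 1], [[36, 68, -100], [0, 0, 0], 1]]}}

```text
time_s: 1.78
ee_pos: [0.5568, -0.1206, 0.1313]
tool_rot: [-1.573, 0.005, -0.349]
force: [-1.2, -0.9, -0.2]
width: 0.996
```

>>> {"fn": "step_arm", "kwargs": {"steps": [[[0, 0, -25], [0, 0, 0], 1], [[0, 0, -50], [0, 0, 0], 1], [[0, 0, -75], [0, 0, 0], 1], [[0, 0, -93], [0, 0, 0], 1], [[0, 0, -93], [0, 0, 0], 1]]}}

```text
time_s: 2.2
ee_pos: [0.556, -0.1213, 0.0382]
tool_rot: [-1.574, 0.007, -0.351]
force: [-0.8, -0.0, 0.3]
width: 1.006
```

```bash
python3 - <<'E'
from h import *
s=arm.state();print(s['ee_pos'],s['tool_rot'],s['force'])
cap('wrist','w2.png')
E
```

```text
[ 0.55601001 -0.12132809  0.03820178] [-1.57402058  0.006998   -0.35064698] [-0.83161461 -0.03509822  0.25428122]
```

View pics/w2.png

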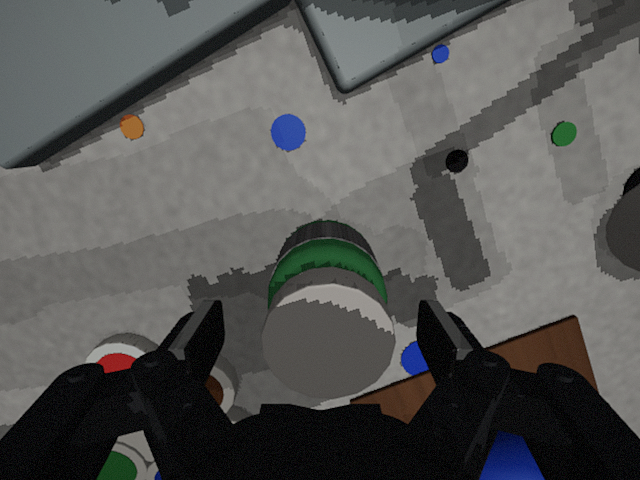

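The jar is centred between the fingers. I'll nudge it slightly and close.

>>> {"fn": "step_arm", "kwargs": {"steps": [[[4, 6, 0], [0, 0, 0], 1], [[4, 6, 0], [0, 0, 0], -1], [[4, 6, 0], [0, 0, 0], -1], [[4, 6, 0], [0, 0, 0], -1], [[4, 6, 0], [0, 0, 0], -1]], "grip_force": 35}}

```text
time_s: 2.67
ee_pos: [0.5636, -0.113, 0.0436]
tool_rot: [-1.571, -0.001, -0.348]
force: [-2.2, 0.2, 8.0]
width: 0.597
```

>>> {"fn": "step_arm", "kwargs": {"steps": [[[0, 0, 0], [0, 0, 0], -1], [[0, 0, 0], [0, 0, 0], -1], [[0, 0, 20], [0, 0, 0], -1], [[0, 0, 40], [0, 0, 0], -1], [[0, 0, 60], [0, 0, 0], -1]]}}

```text
time_s: 3.08
ee_pos: [0.5628, -0.1132, 0.1026]
tool_rot: [-1.571, 0.001, -0.348]
force: [0.7, -0.3, -2.7]
width: 0.592
```

>>> {"fn": "step_arm", "kwargs": {"steps": [[[0, 0, 41], [0, 0, 0], -1], [[-9, 30, 62], [0, 0, 0], -1], [[-20, 68, 65], [0, 0, 0], -1], [[-31, 107, 65], [0, 0, 0], -1], [[-43, 146, 65], [0, 0, 0], -1]]}}

```text
time_s: 3.5
ee_pos: [0.5203, 0.0336, 0.1682]
tool_rot: [-1.57, -0.003, -0.35]
force: [-0.1, 0.3, -3.3]
width: 0.591
```

>>> {"fn": "step_arm", "kwargs": {"steps": [[[-10, 36, 0], [0, 0, 0], -1], [[-21, 72, 0], [0, 0, 0], -1], [[-32, 108, 0], [0, 0, 0], -1], [[-43, 146, 0], [0, 0, 0], -1], [[-53, 182, 0], [0, 0, 0], -1]]}}

```text
time_s: 3.92
ee_pos: [0.4662, 0.2163, 0.1673]
tool_rot: [-1.571, -0.0, -0.348]
force: [0.8, -0.1, -2.3]
width: 0.592
```

>>> {"fn": "step_arm", "kwargs": {"steps": [[[-10, 36, 0], [0, 0, 0], -1], [[-19, 70, 0], [0, 0, 0], -1], [[-27, 93, 0], [0, 0, 0], -1], [[-27, 93, 0], [0, 0, 0], -1], [[-27, 93, 0], [0, 0, 0], -1]]}}

```text
time_s: 4.33
ee_pos: [0.4393, 0.3095, 0.1672]
tool_rot: [-1.57, 0.0, -0.343]
force: [0.1, -1.0, -2.7]
width: 0.594
```

```bash
python3 - <<'E'
from h import *
s=arm.state();print(s['ee_pos'],s['tool_rot'],s['force'])
cap('wrist','w3.png');cap('scene','s3.png')
E
```

```text
[0.43928656 0.30954937 0.16716971] [-1.57015661e+00  9.59357878e-05 -3.43494107e-01] [ 0.1236145  -1.00803356 -2.68129636]
```

View pics/w3.png

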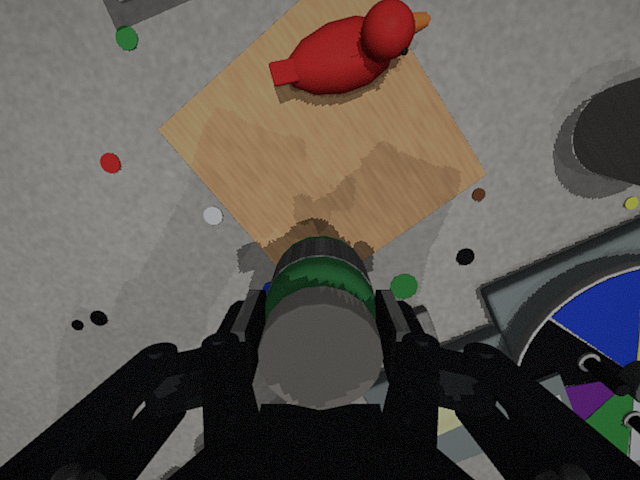

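View pics/s3.png

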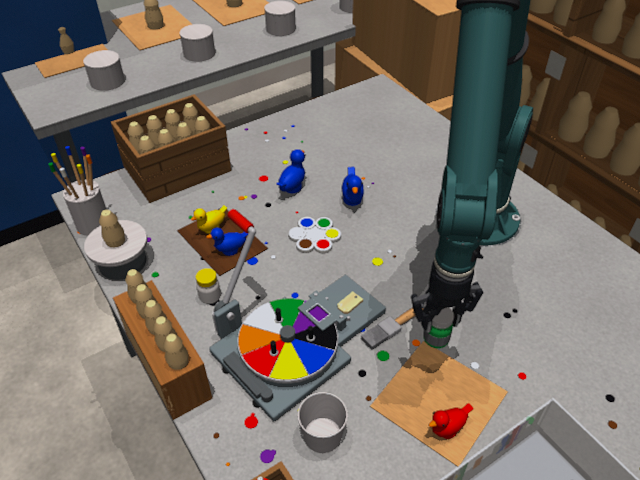

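The wrist view shows mat corners at (160,130) and (485,173), with the duck at about (340,65).

```bash
python3 - <<'E'
from h import *
c=load('w3.png')
for u in [(160,130),(485,173),(340,95),(285,90),(345,260)]: print(u,ray(c,u,.004)[:2].round(4))
E
```

```text
(160, 130) [0.3344 0.434 ]
(485, 173) [0.5954 0.3012]
(340, 95) [0.492  0.4077]
(285, 90) [0.4493 0.4271]
(345, 260) [0.4486 0.2638]
```

>>> {"fn": "step_arm", "kwargs": {"steps": [[[2, 0, -35], [0, 0, 0], -1], [[2, 0, -70], [0, 0, 0], -1], [[2, 0, -100], [0, 0, 0], -1], [[2, 0, -115], [0, 0, 0], -1], [[2, 0, -118], [0, 0, 0], -1]]}}

```text
time_s: 4.85
ee_pos: [0.4419, 0.3045, 0.0467]
tool_rot: [-1.576, 0.002, -0.351]
force: [-1.7, -2.0, 8.3]
width: 0.588
```

>>> {"fn": "step_arm", "kwargs": {"steps": [[[0, 0, -2], [0, 0, 0], -1], [[0, 0, -2], [0, 0, 0], -1], [[0, 0, -2], [0, 0, 0], 1], [[0, 0, -2], [0, 0, 0], 1], [[0, 0, -2], [0, 0, 0], 1]]}}

```text
time_s: 5.27
ee_pos: [0.4436, 0.308, 0.0478]
tool_rot: [-1.569, -0.001, -0.349]
force: [-0.5, 0.3, -0.4]
width: 0.979
```

>>> {"fn": "step_arm", "kwargs": {"steps": [[[0, 0, 0], [0, 0, 0], 1], [[0, 0, 0], [0, 0, 0], 1], [[0, 0, 40], [0, 0, 0], 1], [[0, 0, 80], [0, 0, 0], 1], [[0, 0, 120], [0, 0, 0], 1]]}}

```text
time_s: 5.68
ee_pos: [0.4417, 0.3074, 0.1674]
tool_rot: [-1.573, 0.002, -0.348]
force: [1.0, 0.6, 0.2]
width: 1.001
```

>>> {"fn": "step_arm", "kwargs": {"steps": [[[33, -239, 60], [0, 0, -62], 1], [[33, -239, 60], [0, 0, -62], 1], [[33, -239, 60], [0, 0, -62], 1], [[33, -239, 60], [0, 0, -62], 1], [[33, -239, 60], [0, 0, -62], 1]]}}

```text
time_s: 6.1
ee_pos: [0.4699, 0.1058, 0.2179]
tool_rot: [-1.57, -0.0, -0.978]
force: [1.2, 0.5, 0.5]
width: 1.003
```

>>> {"fn": "step_arm", "kwargs": {"steps": [[[6, -41, 10], [0, 0, -26], 1], [[6, -41, 10], [0, 0, -26], 1], [[6, -41, 10], [0, 0, -26], 1], [[6, -41, 10], [0, 0, -26], 1], [[6, -41, 10], [0, 0, -26], 1]]}}

```text
time_s: 6.52
ee_pos: [0.476, 0.0662, 0.2273]
tool_rot: [-1.57, -0.0, -1.429]
force: [0.2, -1.0, -0.4]
width: 1.002
```

```bash
python3 - <<'E'
from h import *
s=arm.state();print(s['ee_pos'],s['tool_rot'],s['joint_positions'])
cap('wrist','w4.png');cap('scene','s4.png');cap('side','d4.png')
E
```

```text
[0.47598813 0.06616517 0.22727947] [-1.57049195e+00 -1.21762752e-04 -1.42880625e+00] [-0.27057817  0.29216168  0.04690469  2.15256489 -0.02081123  0.6969829
 -1.63850994]
```

View pics/w4.png

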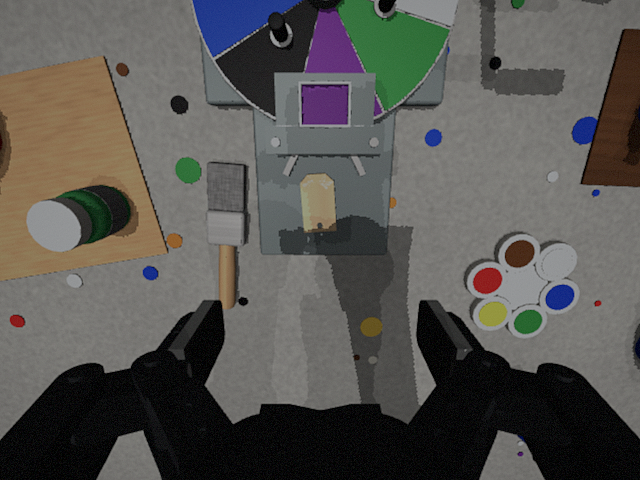

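View pics/s4.png

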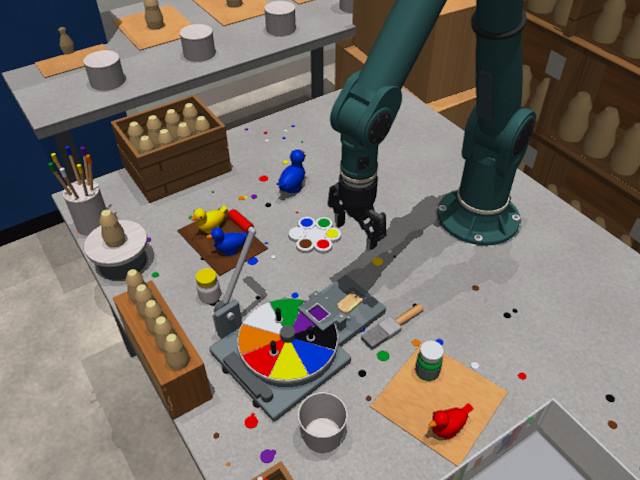

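The jar stands upright on the mat (scene 429,360). The wrist view shows the tag from (318,175) to (319,233), the window at (325,104), and two stub bars (the flare) at (291,164) and (358,163).

```bash
python3 - <<'E'
import cv2
a=cv2.imread('pics/w4.png');cv2.imwrite('pics/z4.png',cv2.resize(a[50:270,210:430],None,fx=3.6,fy=2.7,interpolation=cv2.INTER_CUBIC))
E
```

```text
(no output)
```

View pics/z4.png

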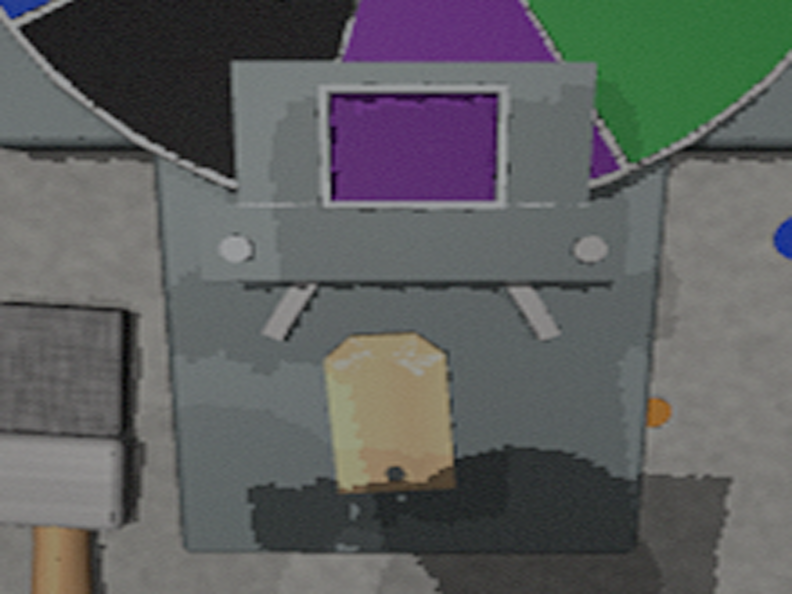

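```bash
cat > fit2.py <<'E'
from fit import *
cw=load('w4.png')
W=[((-240,70,25),(187,549)),((-240,-70,25),(637,549)),((-64,52,66),(232,61)),((-64,-52,66),(597,62)),((-88,0,66),(414,147)),((-152,36,35),(275,338)),((-152,-36,35),(548,338))]
W=[(p,(210+x/3.6,50+y/2.7)) for p,(x,y) in W]
def resw(q): return (proj(cw,w([p for p,_ in W],q))-[u for _,u in W]).ravel()
if __name__=='__main__':
    q=least_squares(resw,[.664,.089,.135]).x;print('wrist only',q);print(resw(q).reshape(-1,2).round(1))
    q2=least_squares(lambda q:np.r_[resw(q),res(q)],[.664,.089,.135],loss='soft_l1').x;print('all',q2)
    def loc(P):
        c,s=np.cos(q[2]),np.sin(q[2]);d=P[:2]-q[:2];return (np.array([c*d[0]+s*d[1],-s*d[0]+c*d[1]])*1000).round(1)
    for x,y in[(338,487),(455,487),(325,360),(447,350),(345,337),(418,333),(396,473)]:
        P=ray(cw,(210+x/3.6,50+y/2.7),.033);print(P[:2].round(4),loc(P))
E
python3 fit2.py
```

```text
wrist only [0.66514804 0.08963731 0.14380063]
[[ -1.    1.7]
 [  0.5   1.5]
 [-11.9   0. ]
 [ 11.9  -0.6]
 [  0.1  -0.8]
 [  2.    0.4]
 [ -1.7   0.2]]
all [0.66511247 0.08939757 0.14139464]
[0.4548 0.081 ] [-209.4   21.6]
[0.4596 0.047 ] [-209.5  -12.8]
[0.5033 0.0909] [-160.    24.4]
[0.5118 0.0575] [-156.4   -9.8]
[0.5125 0.0864] [-151.5   18.7]
[0.5168 0.0665] [-150.1   -1.7]
[0.4628 0.0649] [-203.8    4.5]
```

>>> {"fn": "step_arm", "kwargs": {"steps": [[[-5, 1, -40], [0, 0, 0], 0.2], [[-5, 1, -80], [0, 0, 0], 0.2], [[-5, 1, -120], [0, 0, 0], 0.2], [[-5, 1, -160], [0, 0, 0], 0.2], [[-5, 1, -185], [0, 0, 0], 0.2]], "grip_force": 20}}

```text
time_s: 7.08
ee_pos: [0.4698, 0.0679, 0.0391]
tool_rot: [-1.574, 0.0, -1.424]
force: [-0.2, -0.8, 0.2]
width: 0.604
```

>>> {"fn": "step_arm", "kwargs": {"steps": [[[0, 0, -8], [0, 0, 0], 0.2], [[0, 0, -14], [0, 0, 0], 0.2], [[0, 0, -14], [0, 0, 0], 0.2]]}}

```text
time_s: 7.33
ee_pos: [0.4712, 0.0678, 0.0277]
tool_rot: [-1.571, 0.0, -1.426]
force: [0.1, 0.0, 1.2]
width: 0.601
```

```bash
python3 - <<'E'
from h import *
s=arm.state();print(s['ee_pos'],s['tool_rot'],s['joint_positions'])
cap('wrist','w5.png')
E
```

```text
[0.47118285 0.06775071 0.02773539] [-1.57141467e+00  2.01679034e-04 -1.42581738e+00] [-0.24725741  0.65075291  0.01269102  2.28257267 -0.03829522  0.20905191
 -1.62551029]
```

View pics/w5.png

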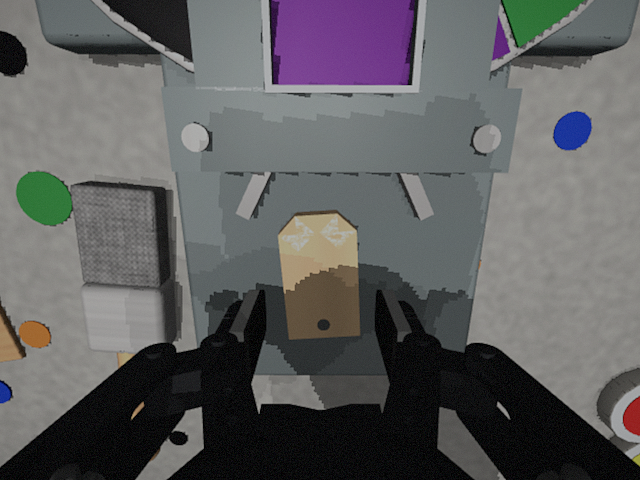

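The tag sits between the fingers, and the flare ends are at (247,215) and (428,217). I'll close on the tag now.

>>> {"fn": "step_arm", "kwargs": {"steps": [[[0, 0, 0], [0, 0, 0], -1], [[0, 0, 0], [0, 0, 0], -1], [[0, 0, 0], [0, 0, 0], -1], [[0, 0, 0], [0, 0, 0], -1], [[0, 0, 0], [0, 0, 0], -1]]}}

```text
time_s: 7.8
ee_pos: [0.4723, 0.0678, 0.0297]
tool_rot: [-1.567, 0.0, -1.426]
force: [0.2, -1.0, 7.3]
width: 0.385
```

```bash
python3 - <<'E'
from h import *
s=arm.state();print(s['ee_pos'],s['tool_rot'],s['joint_positions'])
cap('wrist','w6.png')
E
```

```text
[0.47228037 0.06781538 0.02970707] [-1.56744892e+00  2.63500234e-04 -1.42639514e+00] [-0.2474966   0.64663239  0.0132948   2.28248762 -0.03833367  0.20930692
 -1.62581012]
```

View pics/w6.png

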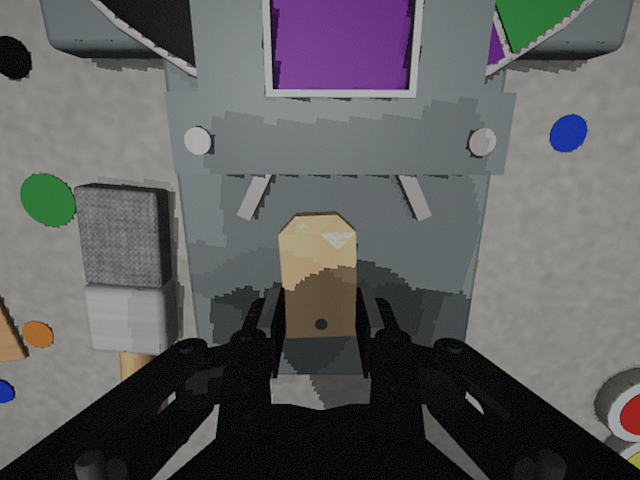

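>>> {"fn": "step_arm", "kwargs": {"steps": [[[0, 0, 3], [0, 0, 0], -1], [[8, -2, 3], [0, 0, 0], -1], [[16, -2, 3], [0, 0, 0], -1], [[24, -2, 3], [0, 0, 0], -1], [[29, -2, 3], [0, 0, 0], -1]]}}

```text
time_s: 8.27
ee_pos: [0.5024, 0.0656, 0.0312]
tool_rot: [-1.568, -0.0, -1.427]
force: [-0.1, 0.7, 0.9]
width: 0.386
```

```bash
python3 - <<'E'
from h import *
s=arm.state();print(s['ee_pos'],s['tool_rot'],s['force'])
cap('wrist','w7.png')
E
```

```text
[0.50242957 0.06557107 0.03120787] [-1.56844343e+00 -1.47596531e-05 -1.42719717e+00] [-0.05952948  0.74098785  0.94311073]
```

View pics/w7.png

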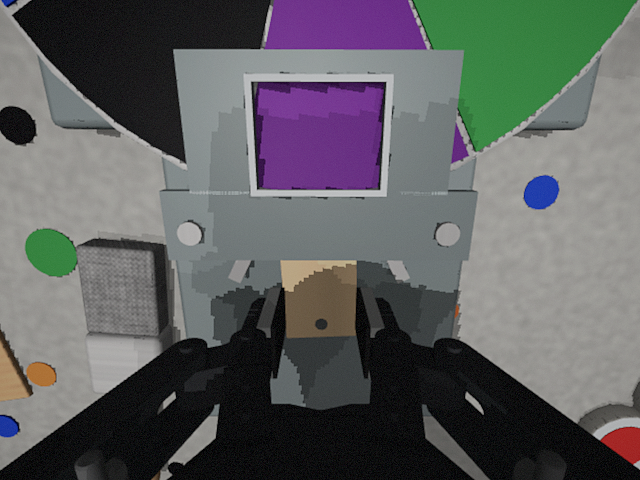

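>>> {"fn": "step_arm", "kwargs": {"steps": [[[0, 0, 0], [0, 0, 0], 0], [[0, 0, 0], [0, 0, 0], 0], [[0, 0, 25], [0, 0, 0], 0], [[-20, -3, 30], [0, 0, 0], -1], [[-40, -6, 30], [0, 0, 0], -1]]}}

```text
time_s: 8.73
ee_pos: [0.4615, 0.0599, 0.0623]
tool_rot: [-1.567, 0.0, -1.427]
force: [-0.8, -0.1, 0.2]
width: 0.227
```

>>> {"fn": "step_arm", "kwargs": {"steps": [[[0, 0, 0], [0, 0, 0], -1], [[0, 0, 0], [0, 0, 0], -1], [[0, 0, 0], [0, 0, 0], -1], [[0, 0, -20], [0, 0, 0], -1], [[0, 0, -32], [0, 0, 0], -1]]}}

```text
time_s: 9.15
ee_pos: [0.4619, 0.06, 0.0285]
tool_rot: [-1.568, 0.0, -1.427]
force: [-0.1, -0.7, -0.2]
width: -0.0
```

```bash
python3 - <<'E'
from h import *
s=arm.state();print(s['ee_pos'],s['tool_rot'],s['force'],s['width'])
cap('wrist','w8.png')
E
```

```text
[0.46192049 0.06004475 0.02851043] [-1.56815860e+00  2.66273338e-04 -1.42655528e+00] [-0.11200682 -0.69525753 -0.19494359] -1.8397141914695568e-05
```

View pics/w8.png

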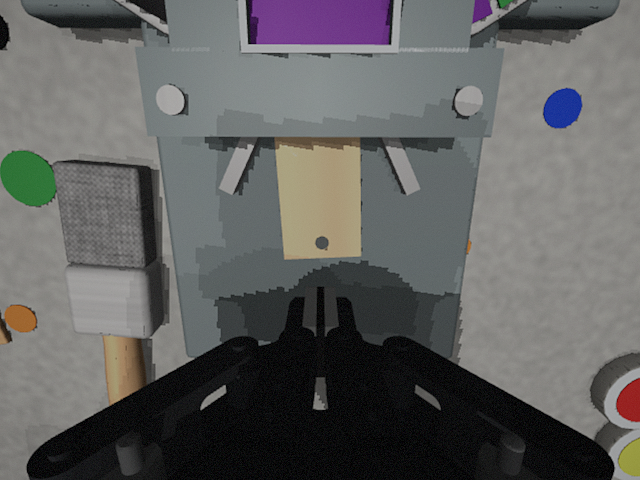

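>>> {"fn": "step_arm", "kwargs": {"steps": [[[10, 1.4, 0], [0, 0, 0], -1], [[20, 2.8, 0], [0, 0, 0], -1], [[30, 4.2, 0], [0, 0, 0], -1], [[40, 5.6, 0], [0, 0, 0], -1], [[47, 6.6, 0], [0, 0, 0], -1]]}}

```text
time_s: 9.62
ee_pos: [0.5102, 0.0666, 0.0298]
tool_rot: [-1.567, 0.0, -1.427]
force: [-0.1, 0.3, 0.6]
width: -0.0
```

>>> {"fn": "step_arm", "kwargs": {"steps": [[[3, 0.4, 0], [0, 0, 0], -1], [[6, 0.8, 0], [0, 0, 0], -1], [[6, 0.8, 0], [0, 0, 0], -1]]}}

```text
time_s: 9.87
ee_pos: [0.5138, 0.067, 0.0292]
tool_rot: [-1.57, 0.0, -1.427]
force: [0.1, -0.0, 0.2]
width: -0.001
```

```bash
python3 - <<'E'
from h import *
s=arm.state();print(s['ee_pos'],s['tool_rot'],s['force'],s['width'])
cap('wrist','w9.png')
E
```

```text
[0.51376045 0.0670492  0.02924398] [-1.56998763e+00  4.98155104e-05 -1.42671808e+00] [ 0.10631116 -0.01708563  0.19097978] -0.0012089344186850478
```

View pics/w9.png

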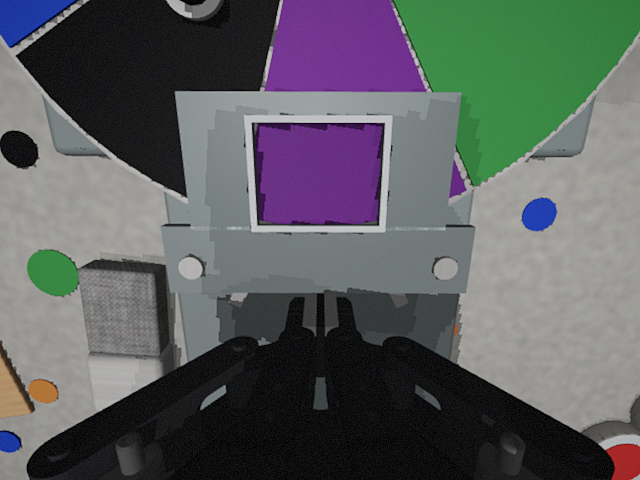

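>>> {"fn": "step_arm", "kwargs": {"steps": [[[2, 0.3, 0], [0, 0, 0], -1], [[4, 0.6, 0], [0, 0, 0], -1], [[6, 0.8, 0], [0, 0, 0], -1], [[6, 0.8, 0], [0, 0, 0], -1]]}}

```text
time_s: 10.25
ee_pos: [0.5196, 0.0678, 0.0291]
tool_rot: [-1.57, 0.0, -1.427]
force: [0.2, 0.5, 0.6]
width: -0.002
```

>>> {"fn": "step_arm", "kwargs": {"steps": [[[2, 0.3, 0], [0, 0, 0], -1], [[2, 0.3, 0], [0, 0, 0], -1], [[2, 0.3, 0], [0, 0, 0], -1]]}}

```text
time_s: 10.5
ee_pos: [0.5209, 0.068, 0.029]
tool_rot: [-1.571, -0.0, -1.427]
force: [-0.2, 0.2, -0.0]
width: -0.002
```

>>> {"fn": "step_arm", "kwargs": {"steps": [[[1, 0.1, 0], [0, 0, 0], -1], [[2, 0.3, 0], [0, 0, 0], -1], [[2, 0.3, 0], [0, 0, 0], -1]]}}

```text
time_s: 10.75
ee_pos: [0.521, 0.068, 0.0288]
tool_rot: [-1.575, -0.0, -1.427]
force: [-4.4, -0.3, 2.3]
width: -0.003
```

>>> {"fn": "step_arm", "kwargs": {"steps": [[[1, 0.1, 0], [0, 0, 0], -1], [[2, 0.3, 0], [0, 0, 0], -1], [[2, 0.3, 0], [0, 0, 0], -1]]}}

```text
time_s: 11.0
ee_pos: [0.5211, 0.068, 0.0287]
tool_rot: [-1.579, -0.0, -1.427]
force: [-7.8, -1.1, 4.9]
width: 0.0
```

```bash
python3 - <<'E'
from h import *
s=arm.state();print(s['ee_pos'],s['tool_rot'],s['force'],s['width'])
c=cap('side','d10.png');cap('scene','s10.png')
a=cv2.imread('pics/d10.png');cv2.imwrite('pics/z10.png',cv2.resize(a[220:330,240:370],None,fx=6,fy=5,interpolation=cv2.INTER_CUBIC))
E
```

```text
[0.52105967 0.06802338 0.02869869] [-1.57877604e+00 -1.93730430e-04 -1.42653102e+00] [-7.77375865 -1.11163254  4.88409549] 5.424833323381085e-05
```

View pics/z10.png

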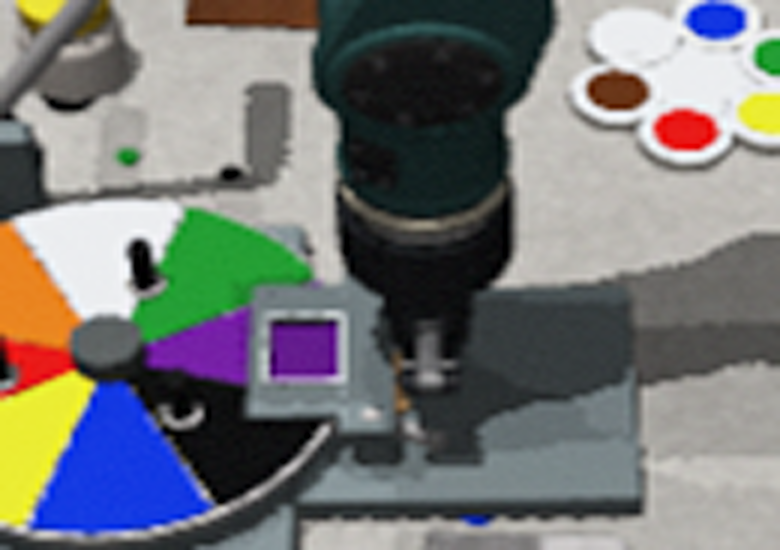

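The force rose with the pusher at press x of about -146 mm. With an 11 mm half pad that matches the home position. I'll back off and check.

>>> {"fn": "step_arm", "kwargs": {"steps": [[[-5, -0.7, 0], [0, 0, 0], -1], [[-30, -4, 0], [0, 0, 0], -1], [[-55, -7, 15], [0, 0, 0], -1], [[-55, -7, 40], [0, 0, 0], -1], [[-55, -7, 75], [0, 0, 0], -1]]}}

```text
time_s: 11.52
ee_pos: [0.4681, 0.0613, 0.1031]
tool_rot: [-1.574, -0.0, -1.426]
force: [0.4, 0.7, 0.4]
width: -0.002
```

```bash
python3 - <<'E'
from h import *
s=arm.state();print(s['ee_pos'],s['tool_rot'],s['force'],s['width'])
cap('wrist','w11.png')
E
```

```text
[0.46807588 0.06125912 0.1031464 ] [-1.57439576e+00 -3.39290181e-04 -1.42645114e+00] [0.43896689 0.73307372 0.4055131 ] -0.0018372695787630653
```

View pics/w11.png

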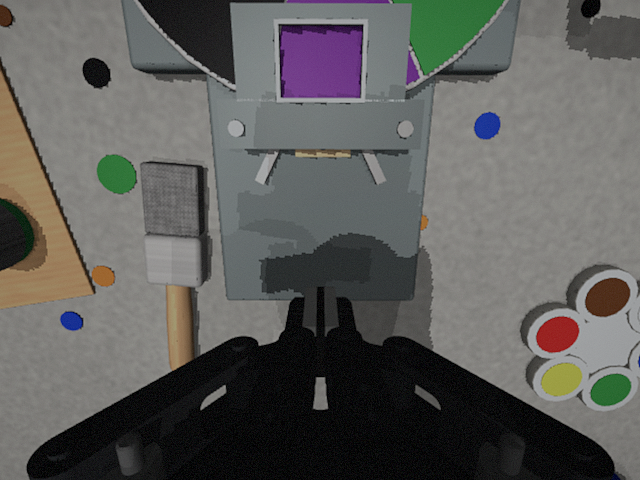

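The rear of the tag just shows below the hood edge at (295-350,157).

```bash
cat >> h.py <<'E'
Q=(0.665,0.0895,0.1414)
def loc(P):
    c,s=np.cos(Q[2]),np.sin(Q[2]);d=np.array(P[:2])-Q[:2];return (np.array([c*d[0]+s*d[1],-s*d[0]+c*d[1]])*1000).round(1)
def glob(x,y):
    c,s=np.cos(Q[2]),np.sin(Q[2]);return np.array([Q[0]+(c*x-s*y)/1000,Q[1]+(s*x+c*y)/1000]).round(4)
E
python3 - <<'E'
from h import *
c=load('w11.png')
for u in [(295,156),(350,156)]:print(loc(ray(c,u,.033)),loc(ray(c,u,.025)))
print(loc(ray(c,(320,60),.066)),loc(ray(c,(268,183),.035)),loc(ray(c,(379,183),.035)),loc(ray(c,(228,298),.025)))
c=load('w4.png')
# sector boundary lines, posts
for n,u,z in [('post',(277,20),.095),('postbase',(281,38),.058),('postR base',(384,10),.058)]:
    l=loc(ray(c,u,z));print(n,l,np.hypot(*l),np.degrees(np.arctan2(l[1],l[0])))
E
```

```text
[-134.9   16.3] [-135.4   16.8]
[-134.8  -18.1] [-135.3  -18.8]
[-87.5   0.8] [-151.5   33.6] [-151.3  -36.8] [-237.7   68.5]
post [-34.4  35.3] 49.289451204086255 134.26021038833355
postbase [-36.7  36.6] 51.830975294701915 135.07816608999576
postR base [-16.6 -47.6] 50.411506622992334 -109.2256810193264
```

```bash
python3 - <<'E'
from h import *
def an(c,u,z=.058):
    l=loc(ray(c,u,z));return l,round(float(np.hypot(*l)),1),round(float(np.degrees(np.arctan2(l[1],l[0])))%360,1)
c=load('w9.png')
print('black/purple',an(c,(280,10)),an(c,(267,88)));print('purple/green',an(c,(394,5)),an(c,(430,92)),an(c,(470,182)));print('blue/black',an(c,(80,2)),an(c,(20,50)))
c=load('scene0.png');f=lambda x,y:(190+x/3.6,240+y/3.3)
for n,p in[('orange/red',(192,380)),('red/yel',(287,450)),('yel/blue',(424,443)),('blue/blk',(526,357)),('white/orange',(192,278)),('green/white',(290,210))]:print(n,an(c,f(*p)))
E
```

```text
black/purple (array([-40.8,  12. ]), 42.5, 163.6) (array([-62.2,  16.9]), 64.5, 164.8)
purple/green (array([-39.5, -21.9]), 45.2, 209.0) (array([-63.2, -35. ]), 72.2, 209.0) (array([-91.6, -51.6]), 105.1, 209.4)
blue/black (array([-39. ,  71.2]), 81.2, 118.7) (array([-51.7,  92.3]), 105.8, 119.3)
orange/red (array([ 99.2, -23.6]), 102.0, 346.6)
red/yel (array([89.9, 54.4]), 105.1, 31.2)
yel/blue (array([ 28.2, 103. ]), 106.8, 74.7)
blue/blk (array([-59.2,  94.8]), 111.8, 122.0)
white/orange (array([ 50.4, -89. ]), 102.3, 299.5)
green/white (array([-30.8, -94.3]), 99.2, 251.9)
```

```bash
python3 - <<'E'
from h import *
for a in (14,134,-106,-6,67):print(a,glob(50*np.cos(np.radians(a)),50*np.sin(np.radians(a))))
E
```

```text
14 [0.7113 0.1083]
134 [0.6255 0.1202]
-106 [0.6581 0.04  ]
-6 [0.715  0.0913]
67 [0.6779 0.1378]
```

>>> {"fn": "step_arm", "kwargs": {"steps": [[[10, 0, 40], [0, 0, 0], 0], [[45, 10, 60], [0, 0, 5], 0], [[85, 17, 60], [0, 0, 10], 0], [[125, 24, 60], [0, 0, 14], 0], [[165, 31, 60], [0, 0, 14], 0]]}}

```text
time_s: 11.98
ee_pos: [0.6391, 0.0932, 0.1658]
tool_rot: [-1.564, -0.001, -1.18]
force: [0.0, 0.2, -0.0]
width: 0.5
```

>>> {"fn": "step_arm", "kwargs": {"steps": [[[40, 8, 0], [0, 0, 0], 0], [[78, 16, 0], [0, 0, 0], 0], [[78, 16, 0], [0, 0, 0], 0]]}}

```text
time_s: 12.23
ee_pos: [0.7232, 0.1111, 0.1649]
tool_rot: [-1.556, -0.002, -1.182]
force: [0.8, -0.0, -0.3]
width: 0.499
```

```bash
python3 - <<'E'
from h import *
s=arm.state();print(s['ee_pos'],s['tool_rot'],s['force'],s['width'],s['joint_positions'])
cap('wrist','w12.png');cap('scene','s12.png');cap('side','d12.png')
E
```

```text
[0.72322946 0.11112816 0.16490595] [-1.55626682 -0.00219679 -1.18213459] [ 0.84008443 -0.01343445 -0.28124464] 0.49918225686154766 [-0.19752156  0.66085619 -0.02612583  1.64931142  0.02157832  0.81701325
 -1.41480352]
```

View pics/w12.png

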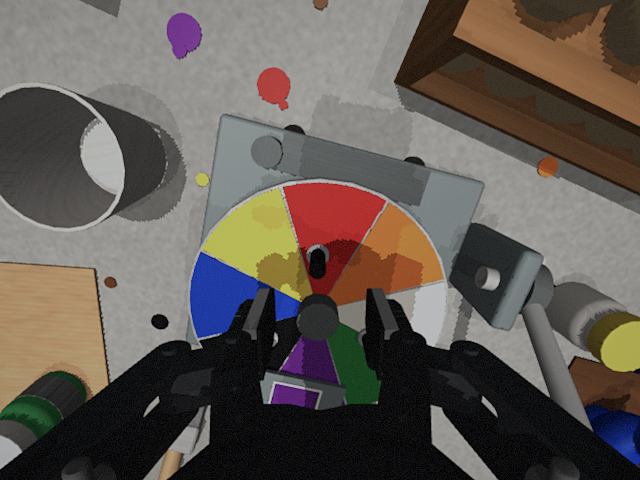

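View pics/d12.png

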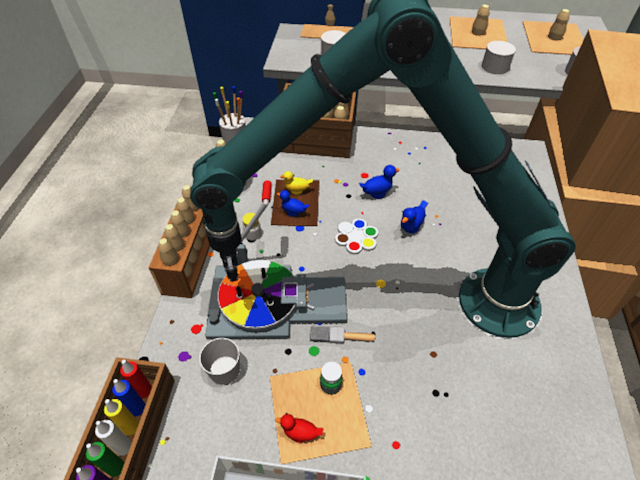

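The wrist view shows the post top at about (318,275), its base at (316,258) and the hub top at (318,315).

```bash
python3 - <<'E'
from h import *
c=load('w12.png')
P=ray(c,(318,274),.095);print(P,loc(P));P=ray(c,(316,258),.058);print(P,loc(P));P=ray(c,(318,318),.078);print(P,loc(P))
for u in[(284,188),(386,203)]:
    l=loc(ray(c,u,.058));print(l,np.degrees(np.arctan2(l[1],l[0])))
E
```

```text
[0.7093732  0.10759641 0.095     ] [46.5 11.7]
[0.70739099 0.10863945 0.058     ] [44.7 13. ]
[0.66854914 0.09101993 0.078     ] [3.7 1. ]
[93.2 49.9] 28.16494053944509
[101.  -28.2] -15.600154355235844
```

>>> {"fn": "step_arm", "kwargs": {"steps": [[[0, 0, 0], [0, 0, 0], 0], [[0, 0, -15], [0, 0, 0], 0], [[0, 0, -40], [0, 0, 0], 0], [[0, 0, -60], [0, 0, 0], 0], [[0, 0, -60], [0, 0, 0], 0]]}}

```text
time_s: 12.8
ee_pos: [0.7084, 0.1077, 0.1001]
tool_rot: [-1.579, 0.002, -1.182]
force: [-1.2, -0.5, -1.0]
width: 0.501
```

```bash
python3 - <<'E'
from h import *
s=arm.state();print(s['ee_pos'],s['tool_rot'],s['force'],s['width'])
cap('wrist','w13.png')
E
```

```text
[0.70841662 0.10767015 0.10005825] [-1.57929510e+00  1.52547798e-03 -1.18223568e+00] [-1.24030965 -0.5324247  -1.03123016] 0.5013165140663511
```

View pics/w13.png

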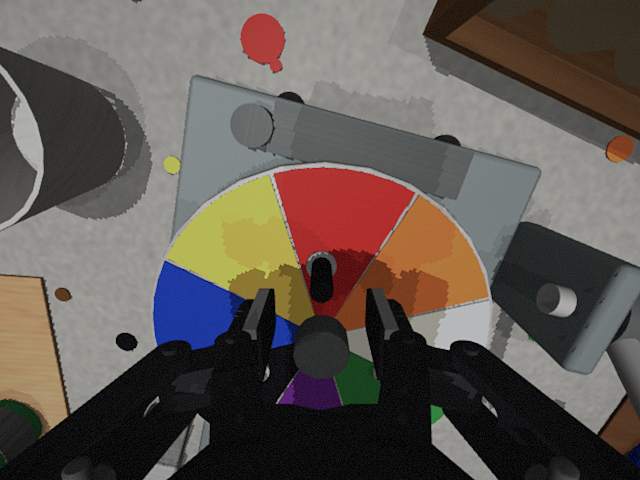

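The post stands centred between the pads (320,290). I'll check where the TCP projects relative to the post.

```bash
python3 - <<'E'
from h import *
c=load('w13.png');s=arm.state()
print(proj(c,[s['ee_pos'],[.711,.108,.095],[.665,.0895,.078]]))
P=ray(c,(320,292),.095);print(P,loc(P))
E
```

```text
[[322.34139761 301.53774581]
 [322.96037221 292.74683131]
 [321.99909978 355.57822411]]
[0.71082365 0.10950693 0.095     ] [48.2 13.3]
```

>>> {"fn": "step_arm", "kwargs": {"steps": [[[1, 1, -15], [0, 0, 0], 0], [[1, 1, -28], [0, 0, 0], 0], [[1, 1, -28], [0, 0, 0], 0], [[1, 1, -28], [0, 0, 0], -1], [[1, 1, -28], [0, 0, 0], -1]], "grip_force": 20}}

```text
time_s: 13.27
ee_pos: [0.7144, 0.1097, 0.0764]
tool_rot: [-1.57, -0.0, -1.182]
force: [0.1, -0.1, -0.6]
width: 0.228
```

>>> {"fn": "step_arm", "kwargs": {"steps": [[[0, 0, 0], [0, 0, 0], -1], [[0, 0, 0], [0, 0, 0], -1], [[0, 0, 0], [0, 0, 0], -1]]}}

```text
time_s: 13.52
ee_pos: [0.7147, 0.1097, 0.0768]
tool_rot: [-1.569, -0.0, -1.182]
force: [1.5, 0.5, 0.9]
width: 0.126
```

```bash
python3 - <<'E'
from h import *
s=arm.state();print(s['ee_pos'],loc(s['ee_pos']),s['tool_rot'],s['force'],s['width'])
r=50;a0=14
p0=np.array([r*np.cos(np.radians(a0)),r*np.sin(np.radians(a0))])
R=np.array([[np.cos(Q[2]),-np.sin(Q[2])],[np.sin(Q[2]),np.cos(Q[2])]])
for a in range(0,105,6): print(a,(R@(r*np.array([np.cos(np.radians(a0+a)),np.sin(np.radians(a0+a))])-p0)).round(1))
E
```

```text
[0.7146747  0.10968135 0.07676393] [52. 13.] [-1.56943794e+00 -3.17644773e-04 -1.18241321e+00] [1.52643805 0.45522635 0.94549358] 0.1256709143634202
0 [0. 0.]
6 [-2.2  4.7]
12 [-4.9  9.2]
18 [-8.1 13.4]
24 [-11.7  17.2]
30 [-15.6  20.6]
36 [-19.9  23.6]
42 [-24.5  26.2]
48 [-29.3  28.2]
54 [-34.3  29.7]
60 [-39.5  30.7]
66 [-44.7  31.2]
72 [-49.9  31.1]
78 [-55.1  30.4]
84 [-60.2  29.2]
90 [-65.1  27.5]
96 [-69.9  25.3]
102 [-74.4  22.6]
```

>>> {"fn": "step_arm", "kwargs": {"steps": [[[-2.2, 4.7, 0], [0, 0, 6], -1], [[-4.9, 9.2, 0], [0, 0, 12], -1], [[-8.1, 13.4, 0], [0, 0, 18], -1], [[-11.7, 17.2, 0], [0, 0, 24], -1], [[-15.6, 20.6, 0], [0, 0, 30], -1]]}}

```text
time_s: 13.93
ee_pos: [0.6992, 0.1308, 0.0768]
tool_rot: [-1.569, -0.001, -0.654]
force: [-0.1, 1.6, 0.7]
width: 0.124
```

>>> {"fn": "step_arm", "kwargs": {"steps": [[[-4.3, 3, 0], [0, 0, 6], -1], [[-8.9, 5.6, 0], [0, 0, 12], -1], [[-13.7, 7.6, 0], [0, 0, 18], -1], [[-18.7, 9.1, 0], [0, 0, 24], -1], [[-23.9, 10.1, 0], [0, 0, 30], -1]]}}

```text
time_s: 14.35
ee_pos: [0.6746, 0.142, 0.0767]
tool_rot: [-1.569, -0.001, -0.131]
force: [-1.2, 2.5, 0.3]
width: 0.131
```

>>> {"fn": "step_arm", "kwargs": {"steps": [[[-5.2, 0.5, 0], [0, 0, 6], -1], [[-10.4, 0.4, 0], [0, 0, 12], -1], [[-15.6, -0.3, 0], [0, 0, 18], -1], [[-20.7, -1.5, 0], [0, 0, 24], -1], [[-25.6, -3.2, 0], [0, 0, 30], -1]]}}

```text
time_s: 14.77
ee_pos: [0.6486, 0.1399, 0.0768]
tool_rot: [-1.568, -0.002, 0.394]
force: [-1.1, 3.5, -0.7]
width: 0.126
```

```bash
python3 - <<'E'
from h import *
s=arm.state();print(s['ee_pos'],loc(s['ee_pos']),s['tool_rot'],s['force'],s['width'],s['joint_positions'])
cap('wrist','w14.png');cap('scene','s14.png')
E
```

```text
[0.64862999 0.13985363 0.0767525 ] [-9.1 52.2] [-1.5677786  -0.0021541   0.39388996] [-1.13500057  3.53480229 -0.7345133 ] 0.12575799117000452 [ 0.01295875  0.73916891 -0.4376283   1.83451469  0.47196122  0.67038713
 -0.30596842]
```

View pics/s14.png

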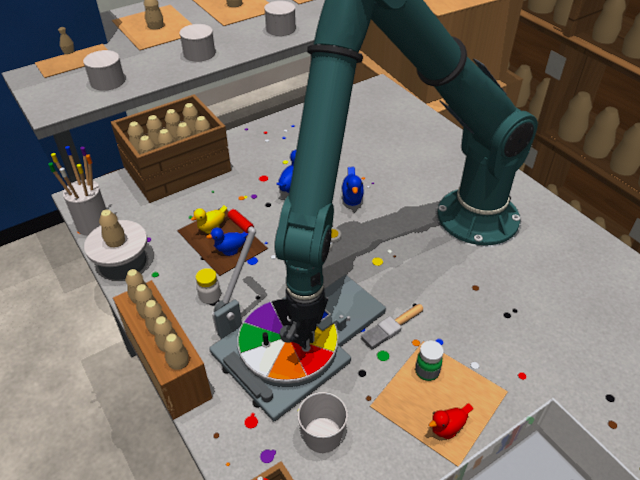

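Gripping and carrying the post works: the dial has turned about 86°. I'll carry on with the same post, since the fingertips are above the hood.

```bash
python3 - <<'E'
from h import *
r=50
R=np.array([[np.cos(Q[2]),-np.sin(Q[2])],[np.sin(Q[2]),np.cos(Q[2])]])
pt=lambda a:R@(r*np.array([np.cos(np.radians(a)),np.sin(np.radians(a))]))
for a0 in(104,134,164):
  for k in range(6,31,6):print(a0,k,(pt(a0+k)-pt(a0)).round(1))
E
```

```text
104 6 [-4.7 -2.2]
104 12 [-9.2 -4.9]
104 18 [-13.4  -8.1]
104 24 [-17.2 -11.7]
104 30 [-20.6 -15.6]
134 6 [-3.  -4.3]
134 12 [-5.5 -8.9]
134 18 [ -7.6 -13.7]
134 24 [ -9.1 -18.7]
134 30 [-10.1 -23.8]
164 6 [-0.4 -5.2]
164 12 [ -0.3 -10.4]
164 18 [  0.3 -15.6]
164 24 [  1.5 -20.7]
164 30 [  3.2 -25.7]
```

>>> {"fn": "step_arm", "kwargs": {"steps": [[[-4.7, -2.2, 0], [0, 0, 6], -1], [[-9.2, -4.9, 0], [0, 0, 12], -1], [[-13.4, -8.1, 0], [0, 0, 18], -1], [[-17.2, -11.7, 0], [0, 0, 24], -1], [[-20.6, -15.6, 0], [0, 0, 30], -1]]}}

```text
time_s: 15.28
ee_pos: [0.6267, 0.1256, 0.0767]
tool_rot: [-1.567, -0.003, 0.917]
force: [-4.8, 5.3, 2.4]
width: 0.13
```

>>> {"fn": "step_arm", "kwargs": {"steps": [[[-3, -4.3, 0], [0, 0, 6], -1], [[-5.5, -8.9, 0], [0, 0, 12], -1], [[-7.6, -13.7, 0], [0, 0, 18], -1], [[-9.1, -18.7, 0], [0, 0, 24], -1], [[-10.1, -23.8, 0], [0, 0, 30], -1]]}}

```text
time_s: 15.7
ee_pos: [0.6138, 0.101, 0.0767]
tool_rot: [-1.564, -0.001, 1.442]
force: [-9.4, 4.5, 8.5]
width: 0.128
```

>>> {"fn": "step_arm", "kwargs": {"steps": [[[-0.4, -5.2, 0], [0, 0, 6], -1], [[-0.3, -10.4, 0], [0, 0, 12], -1], [[0.3, -15.6, 0], [0, 0, 18], -1], [[0.8, -18, 0], [0, 0, 21], -1], [[0.8, -18, 0], [0, 0, 21], -1]]}}

```text
time_s: 16.12
ee_pos: [0.6134, 0.0795, 0.0766]
tool_rot: [-1.56, 0.001, 1.803]
force: [-12.8, -0.7, 13.5]
width: 0.13
```

```bash
python3 - <<'E'
from h import *
s=arm.state();print(s['ee_pos'],loc(s['ee_pos']),s['tool_rot'],s['force'],s['width'],s['joint_positions'])
cap('wrist','w15.png');cap('side','d15.png');cap('scene','s15.png')
a=cv2.imread('pics/d15.png');cv2.imwrite('pics/z15.png',cv2.resize(a[170:350,190:390],None,fx=4,fy=3.3,interpolation=cv2.INTER_CUBIC))
E
```

```text
[0.61339731 0.07954068 0.07661917] [-52.5  -2.6] [-1.56037902e+00  8.62704299e-04  1.80314331e+00] [-12.79901005  -0.67175352  13.49414587] 0.1296680817685457 [ 0.3226831   0.80006737 -0.78979659  1.92145853  0.80578285  0.78464657
  0.87183125]
```

View pics/z15.png

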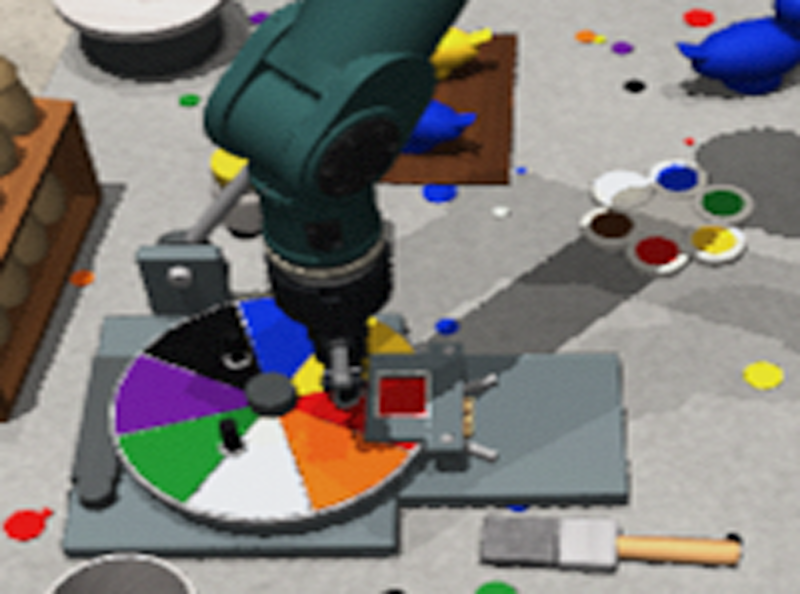

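View pics/w15.png

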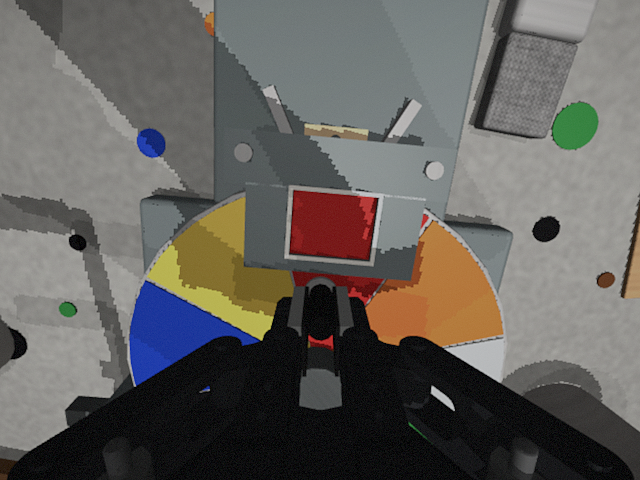

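The window (333,225) shows red only. I'll measure the dial's angle from the sector edges.

```bash
python3 - <<'E'
from h import *
def an(c,u,z=.058):
    l=loc(ray(c,u,z));return l,round(float(np.hypot(*l)),1),round(float(np.degrees(np.arctan2(l[1],l[0])))%360,1)
c=load('w15.png')
for n,u in[('yel/blue',(150,283)),('yel/blue',(250,333)),('red/or',(429,214)),('red/or',(376,293)),('or/white',(500,338)),('or/w',(445,347)),('red/yel',(295,282))]:print(n,an(c,u))
print('win',loc(ray(c,(333,225),.066)))
c=load('d15.png');f=lambda x,y:(190+x/4,170+y/3.3)
for n,p in[('or/wh',(312,512)),('wh/gr',(190,503)),('gr/pur',(120,434)),('pur/bl',(150,353)),('blk/blu',(240,303))]:print(n,an(c,f(*p)))
E
```

```text
yel/blue (array([-46.2, -92.6]), 103.5, 243.5)
yel/blue (array([-20.6, -38.5]), 43.7, 241.9)
red/or (array([-97. ,  48.8]), 108.6, 153.3)
red/or (array([-51.5,  28.5]), 58.9, 151.0)
or/white (array([-30.3, 101.9]), 106.3, 106.6)
or/w (array([-21.6,  72.2]), 75.4, 106.7)
red/yel (array([-53.9, -15.5]), 56.1, 196.0)
win [-89.   1.]
or/wh (array([-30.3, 101.6]), 106.0, 106.6)
wh/gr (array([49.2, 92.6]), 104.9, 62.0)
gr/pur (array([102. ,  28.5]), 105.9, 15.6)
pur/bl (array([ 90.6, -51.3]), 104.1, 330.5)
blk/blu (array([  32. , -103.2]), 108.0, 287.2)
```

>>> {"fn": "step_arm", "kwargs": {"steps": [[[-0.5, -2.5, 0], [0, 0, 3], -1], [[-0.5, -5, 0], [0, 0, 5], -1], [[-0.5, -5, 0], [0, 0, 5], -1], [[-0.5, -5, 0], [0, 0, 5], -1]]}}

```text
time_s: 16.6
ee_pos: [0.6145, 0.075, 0.0767]
tool_rot: [-1.564, 0.0, 1.889]
force: [-8.8, 0.1, 10.7]
width: 0.126
```

```bash
python3 - <<'E'
from h import *
s=arm.state();print(s['ee_pos'],loc(s['ee_pos']),s['tool_rot'],s['force'],s['width'])
cap('wrist','w16.png');cap('side','d16.png')
a=cv2.imread('pics/d16.png');cv2.imwrite('pics/z16.png',cv2.resize(a[170:350,190:390],None,fx=4,fy=3.3,interpolation=cv2.INTER_CUBIC))
E
```

```text
[0.61448674 0.07495627 0.07666042] [-52.1  -7.3] [-1.56358570e+00  2.63286823e-04  1.88927325e+00] [-8.80082389  0.05432872 10.72005865] 0.1260177274512978
```

View pics/w16.png

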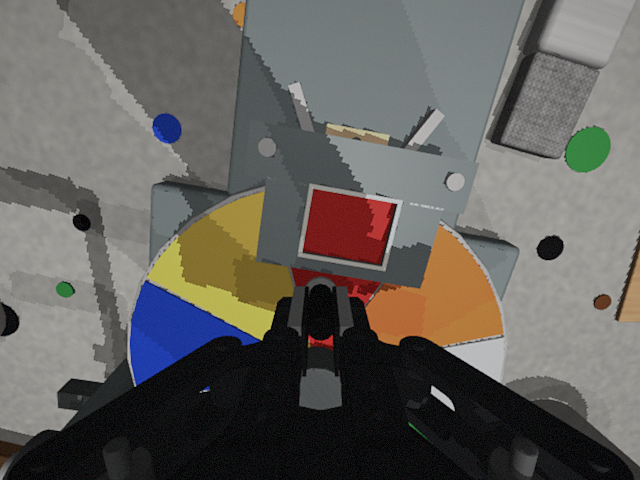

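View pics/z16.png

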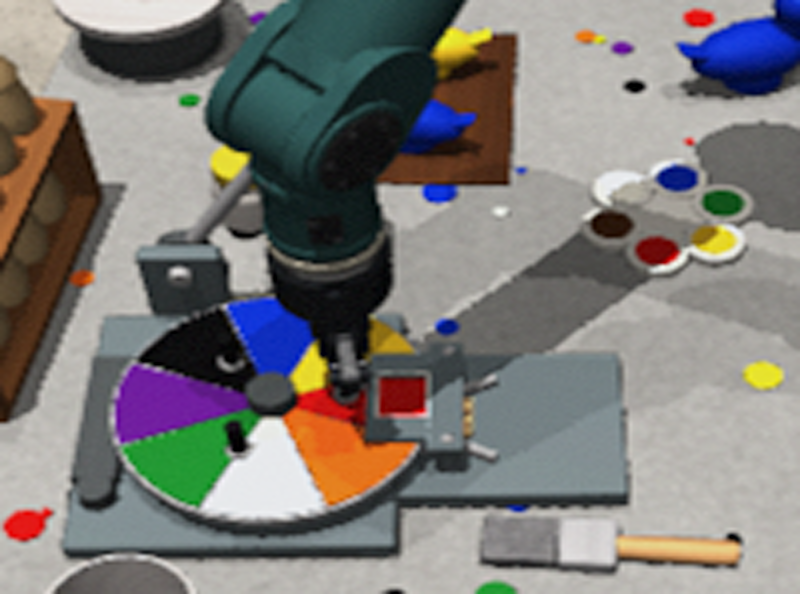

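Red fills the window (side view 290,289; wrist view 350,227). I'll release, lift off, and check the dial with the arm away.

>>> {"fn": "step_arm", "kwargs": {"steps": [[[0, 0, 0], [0, 0, 0], -0.4], [[0, 0, 0], [0, 0, 0], -0.4], [[0, 0, 0], [0, 0, 0], -0.4], [[0, 0, 15], [0, 0, 0], -0.4], [[0, 0, 50], [0, 0, 0], -0.4]]}}

```text
time_s: 17.12
ee_pos: [0.6162, 0.0727, 0.1231]
tool_rot: [-1.563, -0.0, 1.888]
force: [0.3, -0.1, 1.1]
width: 0.299
```

>>> {"fn": "step_arm", "kwargs": {"steps": [[[0, 0, 41], [0, 0, 0], -0.4], [[-30, 0, 80], [0, 0, -7], -0.4], [[-60, 0, 120], [0, 0, -14], -0.4], [[-90, 0, 150], [0, 0, -21], -0.4], [[-110, 0, 180], [0, 0, -28], -0.4]]}}

```text
time_s: 17.53
ee_pos: [0.5133, 0.075, 0.2992]
tool_rot: [-1.57, 0.0, 1.395]
force: [0.7, -0.5, 0.6]
width: 0.301
```

```bash
python3 - <<'E'
from h import *
s=arm.state();print(s['ee_pos'],loc(s['ee_pos']),s['tool_rot'],s['force'],s['width'],s['joint_positions'])
cap('scene','s17.png');cap('side','d17.png')
a=cv2.imread('pics/d17.png');cv2.imwrite('pics/z17.png',cv2.resize(a[170:350,190:390],None,fx=4,fy=3.3,interpolation=cv2.INTER_CUBIC))
E
```

```text
[0.51334068 0.07502129 0.29920889] [-152.2    7. ] [-1.57034001e+00  6.88595186e-05  1.39489847e+00] [ 0.68563727 -0.54614444  0.59439152] 0.3014379938531802 [ 0.51694846  0.38473999 -0.97123367  1.96796639  0.38097487  0.98419995
  0.75812099]
```

View pics/z17.png

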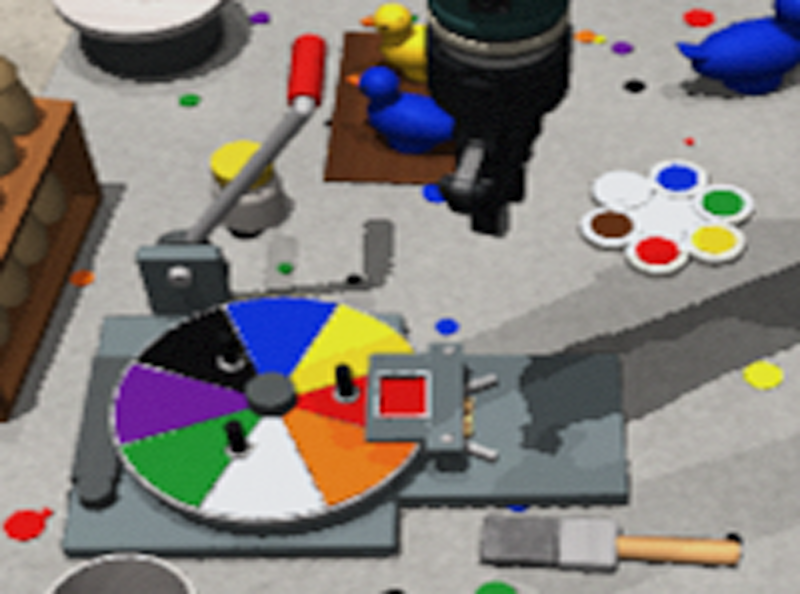

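View pics/s17.png

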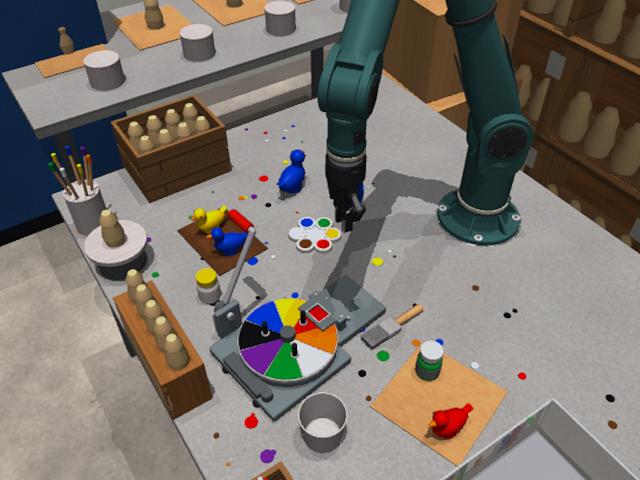

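```bash
python3 - <<'E'
from h import *
def an(c,u,z=.058):
    l=loc(ray(c,u,z));return round(float(np.hypot(*l)),1),float(np.degrees(np.arctan2(l[1],l[0])))%360
c=load('d17.png');f=lambda x,y:(190+x/4,170+y/3.3)
# boundary offset from red mid: or/red -22.5...
for n,p,o in[('or/wh',(326,508),-67.5),('wh/gr',(203,505),-112.5),('gr/pur',(120,442),-157.5),('pur/bl',(137,363),157.5),('blk/blu',(228,306),112.5),('blu/yel',(335,304),67.5)]:
    r,a=an(c,f(*p));print(n,r,round(a,1),'redmid',round((a-o)%360,1))
a=cv2.imread('pics/s17.png');cv2.imwrite('pics/z18.png',cv2.resize(a[280:400,220:360],None,fx=5.5,fy=5,interpolation=cv2.INTER_CUBIC))
E
```

```text
or/wh 105.6 111.7 redmid 179.2
wh/gr 102.9 66.8 redmid 179.3
gr/pur 107.4 19.7 redmid 177.2
pur/bl 106.8 337.3 redmid 179.8
blk/blu 107.9 291.9 redmid 179.4
blu/yel 107.4 250.5 redmid 183.0
```

View pics/z18.png

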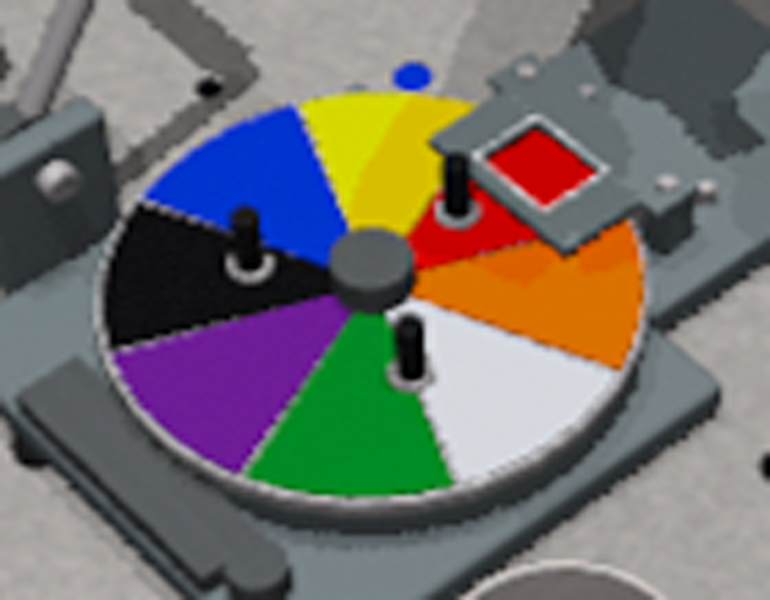

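Red mid is at about 179.6°, against a target of 180°, so the dial is set. Next is the lever handle at about (0.661, -0.093, 0.258).

>>> {"fn": "step_arm", "kwargs": {"steps": [[[0, -20, 30], [0, 0, -7], 0.4], [[30, -48, 45], [0, 0, -14], 0.4], [[60, -76, 45], [0, 0, -21], 0.4], [[90, -104, 45], [0, 0, -28], 0.4], [[115, -130, 45], [0, 0, -35], 0.4]]}}

```text
time_s: 18.05
ee_pos: [0.6324, -0.0579, 0.3432]
tool_rot: [-1.573, -0.001, 0.783]
force: [0.6, 0.5, -0.7]
width: 0.698
```

>>> {"fn": "step_arm", "kwargs": {"steps": [[[20, -20, 0], [0, 0, -7], 0.4], [[33, -38, 0], [0, 0, -14], 0.4], [[33, -38, 0], [0, 0, -21], 0.4], [[33, -38, 0], [0, 0, -28], 0.4], [[33, -38, 0], [0, 0, -35], 0.4]]}}

```text
time_s: 18.47
ee_pos: [0.6637, -0.0942, 0.342]
tool_rot: [-1.57, 0.0, 0.172]
force: [-0.5, 0.2, -0.2]
width: 0.706
```

```bash
python3 - <<'E'
from h import *
s=arm.state();print(s['ee_pos'],loc(s['ee_pos']),s['tool_rot'],s['force'],s['width'],s['joint_positions'])
c=cap('wrist','w19.png')
print(proj(c,[[*glob(-30,-180),.258],s['ee_pos']]))
E
```

```text
[ 0.66366718 -0.09416553  0.34195615] [ -27.2 -181.6] [-1.57017949e+00  2.41062742e-04  1.72480611e-01] [-0.49188434  0.19734092 -0.21832933] 0.7056644088764773 [ 0.47672603  0.47993929 -0.59910537  1.60429084  0.28892886  1.14769285
 -0.01690797]
[[316.62726967 245.38126341]
 [320.64350772 303.73752051]]
```

View pics/w19.png

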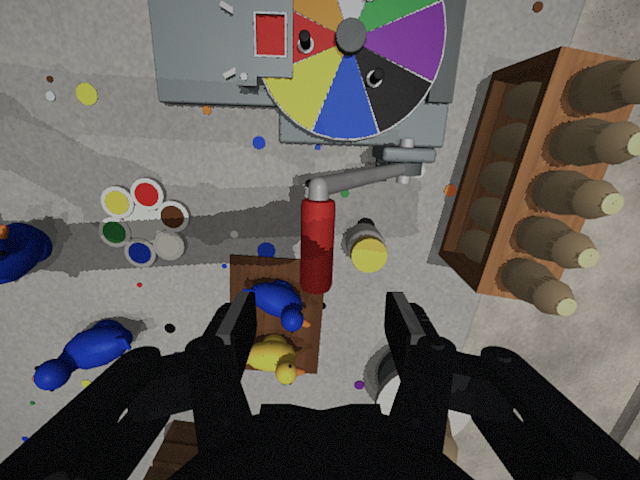

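The handle spans (318,200)-(316,290), centred at 245 as predicted. I'll descend and grip.

>>> {"fn": "step_arm", "kwargs": {"steps": [[[-2, 1, -25], [0, 0, -1.5], 0.4], [[-2, 1, -50], [0, 0, -1.5], 0.4], [[-2, 1, -80], [0, 0, -1.5], 0.4], [[-2, 1, -105], [0, 0, -1.5], 0.4], [[-2, 1, -106], [0, 0, -1.5], 0.4]]}}

```text
time_s: 18.93
ee_pos: [0.6574, -0.0929, 0.2308]
tool_rot: [-1.569, 0.01, 0.156]
force: [-1.5, -1.3, -0.4]
width: 0.698
```

>>> {"fn": "step_arm", "kwargs": {"steps": [[[0, 0, 0], [0, 0, 0], -1], [[0, 0, 0], [0, 0, 0], -1], [[0, 0, 0], [0, 0, 0], -1], [[0, 0, 0], [0, 0, 0], -1], [[0, 0, 0], [0, 0, 0], -1]], "grip_force": 50}}

```text
time_s: 19.35
ee_pos: [0.661, -0.0923, 0.2387]
tool_rot: [-1.572, -0.0, 0.152]
force: [-5.2, 0.0, 6.5]
width: 0.266
```

```bash
python3 - <<'E'
from h import *
s=arm.state();print(s['ee_pos'],loc(s['ee_pos']),s['tool_rot'],s['force'],s['width'])
c=cap('wrist','w20.png');cap('side','d20.png')
R=np.array([[np.cos(Q[2]),-np.sin(Q[2])],[np.sin(Q[2]),np.cos(Q[2])]])
prev=np.zeros(3);L=[]
for t in range(0,72,4):
    a=np.radians(120+t); d=200*np.array([np.cos(a)-np.cos(np.radians(120)),np.sin(a)-np.sin(np.radians(120))])
    w=R@[d[0],0];L.append((w[0],w[1],d[1]))
for i in range(len(L)):print(i*4,np.round(L[i],1), np.round(np.subtract(L[i],L[(i-1)//5*5 if i else 0]),1))
E
```

```text
[ 0.66096166 -0.09230823  0.23873988] [ -29.6 -179.4] [-1.57180698e+00 -4.74574866e-04  1.52497622e-01] [-5.23880789  0.0202629   6.45666289] 0.2660935218021175
0 [0. 0. 0.] [0. 0. 0.]
4 [-11.7  -1.7  -7.4] [-11.7  -1.7  -7.4]
8 [-22.9  -3.3 -15.6] [-22.9  -3.3 -15.6]
12 [-33.5  -4.8 -24.6] [-33.5  -4.8 -24.6]
16 [-43.4  -6.2 -34.3] [-43.4  -6.2 -34.3]
20 [-52.7  -7.5 -44.6] [-52.7  -7.5 -44.6]
24 [-61.2  -8.7 -55.6] [ -8.5  -1.2 -11. ]
28 [-68.9  -9.8 -67.2] [-16.2  -2.3 -22.6]
32 [-75.8 -10.8 -79.3] [-23.1  -3.3 -34.7]
36 [-81.9 -11.7 -91.9] [-29.2  -4.2 -47.2]
40 [ -87.1  -12.4 -104.8] [-34.4  -4.9 -60.2]
44 [ -91.3  -13.  -118.1] [ -4.3  -0.6 -13.3]
48 [ -94.7  -13.5 -131.6] [ -7.6  -1.1 -26.8]
52 [ -97.1  -13.8 -145.4] [-10.   -1.4 -40.6]
56 [ -98.5  -14.  -159.3] [-11.5  -1.6 -54.5]
60 [ -99.   -14.1 -173.2] [-11.9  -1.7 -68.4]
64 [ -98.5  -14.  -187.2] [  0.5   0.1 -14. ]
68 [ -97.1  -13.8 -201. ] [  1.9   0.3 -27.8]
```

View pics/w20.png

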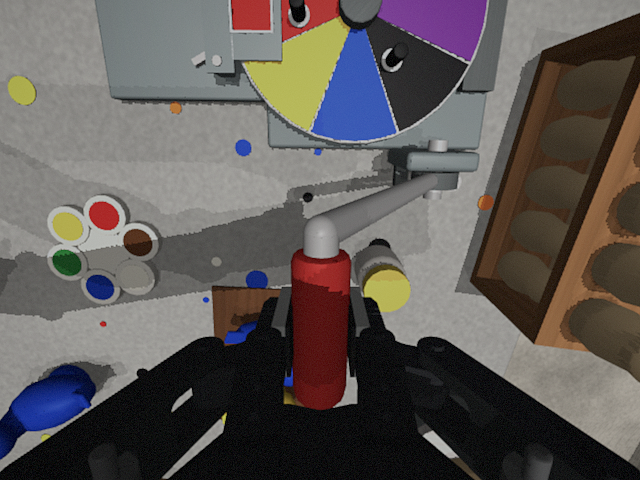

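The handle is held (width 0.27). I'll pull it down along its arc.

>>> {"fn": "step_arm", "kwargs": {"steps": [[[-11.7, -1.7, -7.4], [0, 0, 0], -1], [[-22.9, -3.3, -15.6], [0, 0, 0], -1], [[-33.5, -4.8, -24.6], [0, 0, 0], -1], [[-43.4, -6.2, -34.3], [0, 0, 0], -1], [[-52.7, -7.5, -44.6], [0, 0, 0], -1]]}}

```text
time_s: 19.87
ee_pos: [0.6137, -0.099, 0.1968]
tool_rot: [-1.573, -0.014, 0.153]
force: [1.8, 0.5, 8.2]
width: 0.265
```

```bash
python3 - <<'E'
from h import *
s=arm.state();l=loc(s['ee_pos']);print(l,s['ee_pos'],s['tool_rot'],s['force'],s['width'],'r',np.hypot(l[0]-70,s['ee_pos'][2]*1e3+19-85))
cap('wrist','w21.png')
E
```

```text
[ -77.3 -179.4] [ 0.61373818 -0.09904267  0.19682628] [-1.57293879 -0.01419208  0.15261041] [1.78753722 0.46765247 8.23106195] 0.2645484987661137 r 197.00965649567513
```

View pics/w21.png

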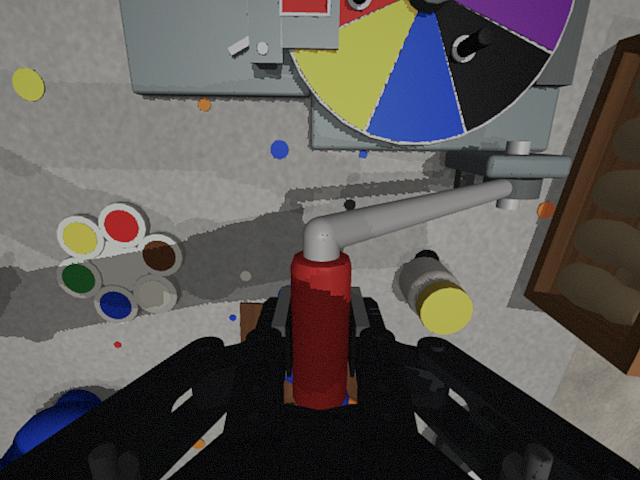

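>>> {"fn": "step_arm", "kwargs": {"steps": [[[-8.5, -1.2, -11], [0, 0, 0], -1], [[-16.2, -2.3, -22.6], [0, 0, 0], -1], [[-23.1, -3.3, -34.7], [0, 0, 0], -1], [[-29.2, -4.2, -47.2], [0, 0, 0], -1], [[-34.4, -4.9, -60.2], [0, 0, 0], -1]]}}

```text
time_s: 20.33
ee_pos: [0.5772, -0.1042, 0.1347]
tool_rot: [-1.572, -0.008, 0.152]
force: [-1.1, 1.1, 10.2]
width: 0.266
```

>>> {"fn": "step_arm", "kwargs": {"steps": [[[-4.3, -0.6, -13.3], [0, 0, 0], -1], [[-7.6, -1.1, -26.8], [0, 0, 0], -1], [[-10, -1.4, -40.6], [0, 0, 0], -1], [[-11.5, -1.6, -54.5], [0, 0, 0], -1], [[-11.9, -1.7, -68.4], [0, 0, 0], -1]]}}

```text
time_s: 20.75
ee_pos: [0.5622, -0.1064, 0.0648]
tool_rot: [-1.572, -0.001, 0.152]
force: [-6.8, 1.0, 11.5]
width: 0.267
```

>>> {"fn": "step_arm", "kwargs": {"steps": [[[0.5, 0.1, -14], [0, 0, 0], -1], [[1.9, 0.3, -27.8], [0, 0, 0], -1], [[1.9, 0.3, -29], [0, 0, 0], -1], [[1.9, 0.3, -30], [0, 0, 0], -1]]}}

```text
time_s: 21.08
ee_pos: [0.5627, -0.1063, 0.0338]
tool_rot: [-1.572, 0.003, 0.152]
force: [-7.8, 0.1, 10.9]
width: 0.266
```

```bash
python3 - <<'E'
from h import *
s=arm.state();l=loc(s['ee_pos']);print(l,s['ee_pos'],s['tool_rot'],s['force'],s['width'],'r',np.hypot(l[0]-70,s['ee_pos'][2]*1e3+19-85),'deg',np.degrees(np.arctan2(s['ee_pos'][2]*1e3+19-85,70-l[0])))
cap('wrist','w22.png');cap('side','d22.png')
E
```

```text
[-128.9 -179.4] [ 0.56265011 -0.10631174  0.03383177] [-1.57172575  0.00279886  0.15205691] [-7.83586001  0.12572023 10.89231131] 0.26633572606140865 r 201.48450320491315 deg -9.186935655185433
```

View pics/w22.png

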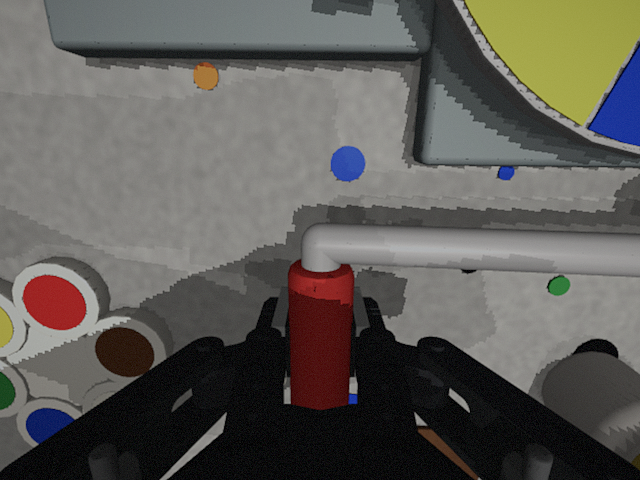

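View pics/d22.png

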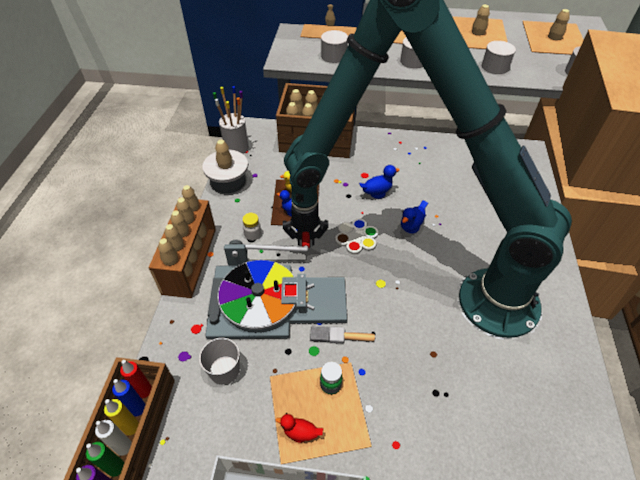

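>>> {"fn": "step_arm", "kwargs": {"steps": [[[0, 0, -3], [0, 0, 0], -1], [[0, 0, -6], [0, 0, 0], -1], [[0, 0, -6], [0, 0, 0], -1]]}}

```text
time_s: 21.43
ee_pos: [0.5632, -0.1062, 0.0283]
tool_rot: [-1.572, 0.001, 0.152]
force: [-6.3, -0.0, 9.6]
width: 0.265
```

```bash
python3 - <<'E'
from h import *
s=arm.state();print(s['ee_pos'],s['tool_rot'],s['force'],s['width'])
cap('scene','s23.png');cap('side','d23.png')
a=cv2.imread('pics/s23.png');b=cv2.imread('pics/d23.png')
cv2.imwrite('pics/z23.png',np.hstack([cv2.resize(a[200:350,200:350],(400,400),interpolation=cv2.INTER_CUBIC),cv2.resize(b[200:320,210:330],(400,400),interpolation=cv2.INTER_CUBIC)]))
E
```

```text
[ 0.56320833 -0.10622015  0.02829519] [-1.57175971e+00  1.32953856e-03  1.52269178e-01] [-6.30655771 -0.01575113  9.60404891] 0.2648192694627236
```

View pics/z23.png

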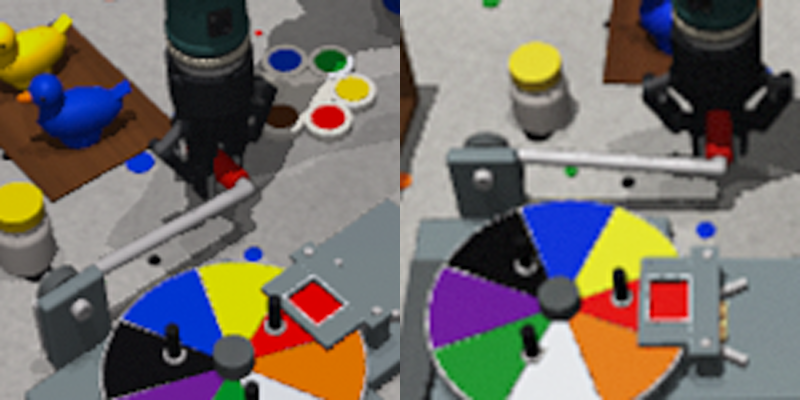

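```bash
cat > tri.py <<'E'
from h import *
def P(c): return np.array(c['intrinsics'])@np.c_[cv2.Rodrigues(np.array(c['rvec'],float))[0],np.array(c['tvec'],float).ravel()]
def tri(a,ua,b,ub):
    X=cv2.triangulatePoints(P(a),P(b),np.array(ua,float).reshape(2,1),np.array(ub,float).reshape(2,1)).ravel();return X[:3]/X[3]
E
python3 - <<'E'
from tri import *
a=load('s23.png');b=load('d23.png')
X=tri(a,(291.9,271.3),b,(306.6,250.1));print(X,loc(X))
for z,x in((57,-128),(85,-130),(70,-129.5)):
    p=[[*glob(x,-138),z/1000]];print(z,proj(a,p),proj(b,p))
# whole arm line check
E
```

```text
[ 0.55646749 -0.06426173  0.06194668] [-129.1 -136.9]
57 [[291.0104858  272.00546865]] [[306.15588681 251.85689013]]
85 [[291.2564273  263.69593496]] [[306.67505656 245.82648896]]
70 [[291.30435133 268.04724732]] [[306.59651333 249.072014  ]]
```

>>> {"fn": "step_arm", "kwargs": {"steps": [[[0, 0, 0], [0, 0, 0], -1], [[0, 0, -3], [0, 0, 0], -1], [[0, 0, -6], [0, 0, 0], -1], [[0, 0, -6], [0, 0, 0], -1]], "grip_force": 100}}

```text
time_s: 21.87
ee_pos: [0.5639, -0.1061, 0.0236]
tool_rot: [-1.573, -0.0, 0.152]
force: [-9.2, -1.0, 19.1]
width: 0.259
```

```bash
python3 - <<'E'
from h import *
s=arm.state();print(s['ee_pos'],s['tool_rot'],s['force'],s['width'])
cap('wrist','w24.png');cap('scene','s24.png');cap('side','d24.png')
a=cv2.imread('pics/s24.png');b=cv2.imread('pics/d24.png')
cv2.imwrite('pics/z24.png',np.hstack([cv2.resize(a[240:340,210:310],(400,400),interpolation=cv2.INTER_CUBIC),cv2.resize(b[220:320,220:320],(400,400),interpolation=cv2.INTER_CUBIC)]))
E
```

```text
[ 0.56387566 -0.10614541  0.02363625] [-1.57258080e+00 -1.28637040e-04  1.52316721e-01] [-9.21136556 -1.04010482 19.10656978] 0.25861628851957624
```

View pics/z24.png

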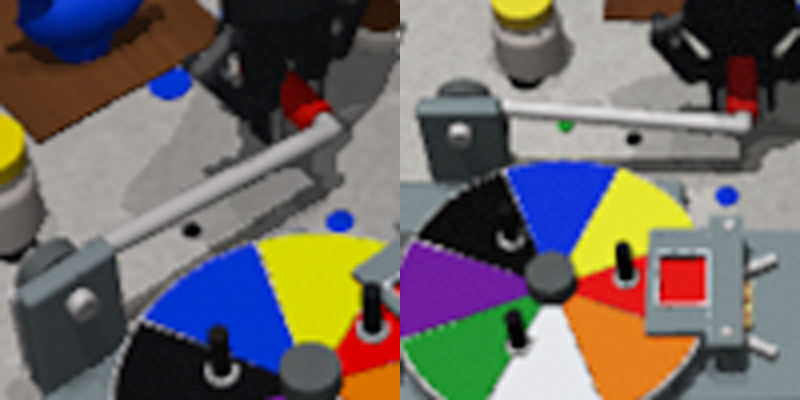

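View pics/w24.png

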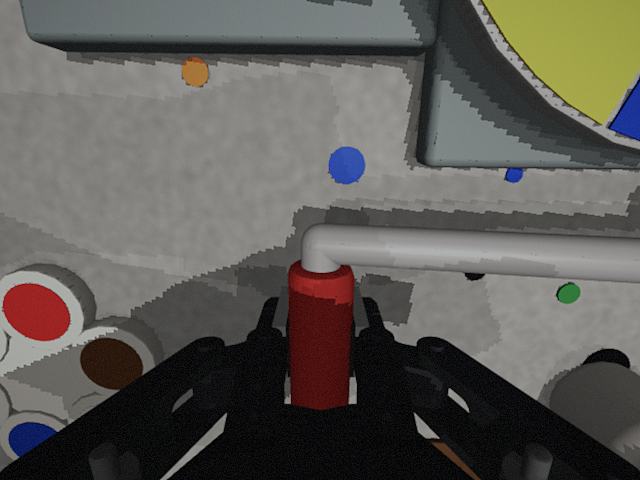

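```bash
python3 - <<'E'
from tri import *
def zat(c,u,yp):
    zs=np.linspace(.0,.3,3001);L=[loc(ray(c,u,z))[1] for z in zs];i=np.argmin(abs(np.array(L)-yp));return zs[i],loc(ray(c,u,zs[i]))
for f,u in(('w20.png',(320,238)),('w21.png',(321,240)),('w22.png',(320,243)),('w24.png',(320,243))):
    print(f,zat(load(f),u,-138))
a=load('s24.png');b=load('d24.png')
X=tri(a,(210+330/4,240+128/4),b,(220+(742-400)/4,220+123/4));print(X,loc(X))
X=tri(load('s23.png'),(210+330/4,240+128/4),load('d23.png'),(220+(742-400)/4,220+123/4))
E
```

```text
w20.png (np.float64(0.2652), array([ -30.4, -138. ]))
w21.png (np.float64(0.22559999999999997), array([ -78.2, -138. ]))
w22.png (np.float64(0.0663), array([-129.6, -138. ]))
w24.png (np.float64(0.055999999999999994), array([-128.5, -138. ]))
[ 0.55863035 -0.05773844  0.06682835] [-126.1 -130.8]
```

```bash
python3 - <<'E'
from h import *
for f,zz,x in(('w20.png',[.258],-30),('w21.png',[.2151,.22],-77),('w22.png',[.057,.062,.067],-128.5),('w24.png',[.047,.052,.057,.062],-128.5)):
    print(f,[proj(load(f),[*glob(x,-138),z]).round(0).tolist() for z in zz])
for f in('w22','w24'):
    a=cv2.imread(f'pics/{f}.png')
    g=a[:,:,2].astype(int)-a[:,:,1]
    for r in(300,340,380):
        k=np.where(g[r,270:370]>60)[0];print(f,r,k.min()+270,k.max()+270)
    col=g[:,320];k=np.where(col>60)[0];print('rows',k.min(),k.max())
E
```

```text
w20.png [[[321.0, 233.0]]]
w21.png [[[323.0, 232.0]], [[324.0, 235.0]]]
w22.png [[[323.0, 235.0]], [[323.0, 239.0]], [[323.0, 243.0]]]
w24.png [[[320.0, 235.0]], [[320.0, 239.0]], [[320.0, 244.0]], [[320.0, 248.0]]]
w22 300 297 352
w22 340 302 344
w22 380 302 336
rows 273 408
w24 300 296 352
w24 340 301 340
w24 380 294 340
rows 273 407
```

>>> {"fn": "step_arm", "kwargs": {"steps": [[[0, 0, -3], [0, 0, 0], -1], [[0, 0, -5], [0, 0, 0], -1], [[0, 0, -5], [0, 0, 0], -1]]}}

```text
time_s: 22.27
ee_pos: [0.564, -0.1063, 0.0212]
tool_rot: [-1.575, 0.001, 0.152]
force: [-9.4, 1.7, 36.5]
width: 0.258
```

```bash
python3 - <<'E'
from h import *
s=arm.state();print(s['ee_pos'],s['tool_rot'],s['force'],s['width'])
cap('wrist','w25.png')
for f in('w20','w22','w24','w25'):
    a=cv2.imread(f'pics/{f}.png')[180:280,270:400];cv2.imwrite(f'pics/q{f}.png',a)
cv2.imwrite('pics/z25.png',np.hstack([cv2.resize(cv2.imread(f'pics/q{f}.png'),(260,400),interpolation=cv2.INTER_CUBIC) for f in('w22','w24','w25')]))
E
```

```text
[ 0.56399576 -0.10627188  0.02119046] [-1.57497808e+00  9.34641923e-04  1.52055120e-01] [-9.44873192  1.71072536 36.50438839] 0.25811944171698786
```

View pics/z25.png

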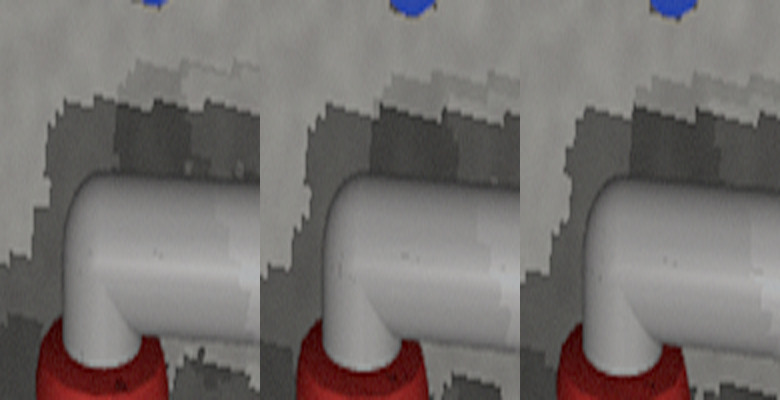

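The force climbed to 36 N with no further travel, so the lever is on its lower stop. I'll ride it back up along the arc.

>>> {"fn": "step_arm", "kwargs": {"steps": [[[-1.4, -0.2, 16], [0, 0, 0], -1], [[-1.9, -0.3, 30], [0, 0, 0], -1], [[-1.4, -0.2, 44], [0, 0, 0], -1], [[0, 0, 58], [0, 0, 0], -1], [[2.4, 0.3, 72], [0, 0, 0], -1]], "grip_force": 50}}

```text
time_s: 22.73
ee_pos: [0.5664, -0.1058, 0.0898]
tool_rot: [-1.571, 0.0, 0.153]
force: [-0.4, 1.3, 2.7]
width: 0.254
```

>>> {"fn": "step_arm", "kwargs": {"steps": [[[3.4, 0.5, 13.5], [0, 0, 0], -1], [[7.6, 1.1, 26.8], [0, 0, 0], -1], [[12.8, 1.8, 39.7], [0, 0, 0], -1], [[18.9, 2.7, 52.3], [0, 0, 0], -1], [[25.8, 3.7, 64.4], [0, 0, 0], -1]]}}

```text
time_s: 23.15
ee_pos: [0.5966, -0.1014, 0.1552]
tool_rot: [-1.571, -0.009, 0.153]
force: [9.7, 0.5, -7.6]
width: 0.236
```

>>> {"fn": "step_arm", "kwargs": {"steps": [[[7.7, 1.1, 11.6], [0, 0, 0], -1], [[16.2, 2.3, 22.6], [0, 0, 0], -1], [[25.5, 3.6, 32.9], [0, 0, 0], -1], [[35.4, 5, 42.6], [0, 0, 0], -1], [[46, 6.5, 51.6], [0, 0, 0], -1]]}}

```text
time_s: 23.57
ee_pos: [0.6432, -0.0946, 0.2041]
tool_rot: [-1.569, -0.011, 0.153]
force: [18.0, 1.8, -26.5]
width: 0.231
```

>>> {"fn": "step_arm", "kwargs": {"steps": [[[11.2, 1.6, 8.2], [0, 0, 0], -1], [[22.9, 3.3, 15.6], [0, 0, 0], -1], [[22.9, 3.3, 15.6], [0, 0, 0], -1], [[22.9, 3.3, 15.6], [0, 0, 0], -1]]}}

```text
time_s: 23.9
ee_pos: [0.661, -0.0921, 0.2162]
tool_rot: [-1.569, 0.001, 0.153]
force: [8.2, 1.4, -22.3]
width: 0.231
```

```bash
python3 - <<'E'
from h import *
s=arm.state();print(s['ee_pos'],loc(s['ee_pos']),s['tool_rot'],s['force'],s['width'])
cap('wrist','w26.png');cap('side','d26.png')
E
```

```text
[ 0.66095765 -0.09213752  0.21617471] [ -29.6 -179.3] [-1.56862041e+00  7.73638515e-04  1.53027071e-01] [  8.1703951    1.4152677  -22.30321479] 0.23110549307508044
```

View pics/w26.png

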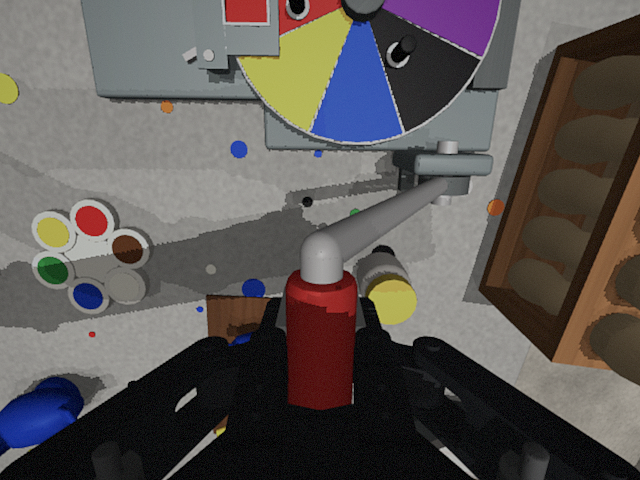

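View pics/d26.png

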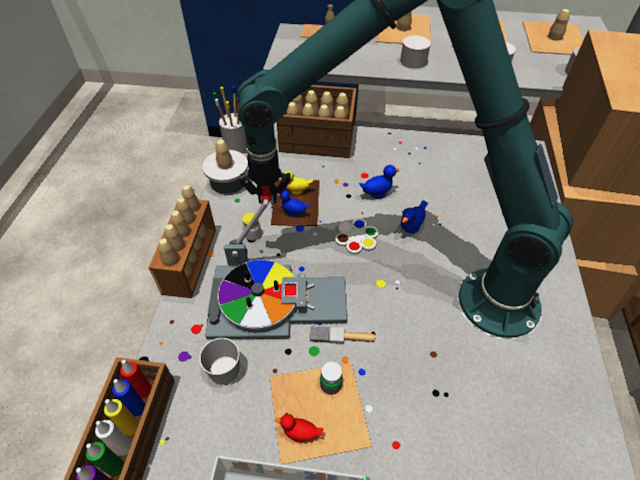

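The handle is back at the top. I'll open and lift away.

>>> {"fn": "step_arm", "kwargs": {"steps": [[[0, 0, 0], [0, 0, 0], 0.6], [[0, 0, 0], [0, 0, 0], 0.6], [[0, 0, 0], [0, 0, 0], 0.6], [[0, 0, 0], [0, 0, 0], 0.6], [[0, 0, 25], [0, 0, 0], 0.6]]}}

```text
time_s: 24.42
ee_pos: [0.6581, -0.0927, 0.2417]
tool_rot: [-1.57, 0.007, 0.153]
force: [0.0, -0.8, -0.2]
width: 0.799
```

>>> {"fn": "step_arm", "kwargs": {"steps": [[[0, 0, 40], [0, 0, 0], 0.6], [[0, 0, 80], [0, 0, 0], 0.6], [[0, 0, 110], [0, 0, 0], 0.6], [[-30, 0, 130], [0, 0, 0], 0.6], [[-70, -10, 130], [0, 0, 0], 0.6]]}}

```text
time_s: 24.83
ee_pos: [0.5961, -0.0986, 0.3818]
tool_rot: [-1.571, -0.015, 0.157]
force: [1.3, 0.4, 1.7]
width: 0.803
```

>>> {"fn": "step_arm", "kwargs": {"steps": [[[-40, -20, 0], [0, 0, 0], 0.6], [[-80, -40, 0], [0, 0, 0], 0.6], [[-120, -60, 0], [0, 0, 0], 0.6], [[-120, -60, 0], [0, 0, 0], 0.6]]}}

```text
time_s: 25.17
ee_pos: [0.4646, -0.1658, 0.3752]
tool_rot: [-1.575, 0.005, 0.146]
force: [0.4, 0.4, -0.9]
width: 0.798
```

```bash
python3 - <<'E'
from h import *
s=arm.state();print(s['ee_pos'],s['force'],s['width'])
cap('scene','s27.png');cap('side','d27.png')
a=cv2.imread('pics/d27.png');cv2.imwrite('pics/z27.png',cv2.resize(a[170:350,190:390],None,fx=4,fy=3.3,interpolation=cv2.INTER_CUBIC))
E
```

```text
[ 0.4646043  -0.16581305  0.37515433] [ 0.42890603  0.41411978 -0.86005361] 0.7983970525232383
```

View pics/z27.png

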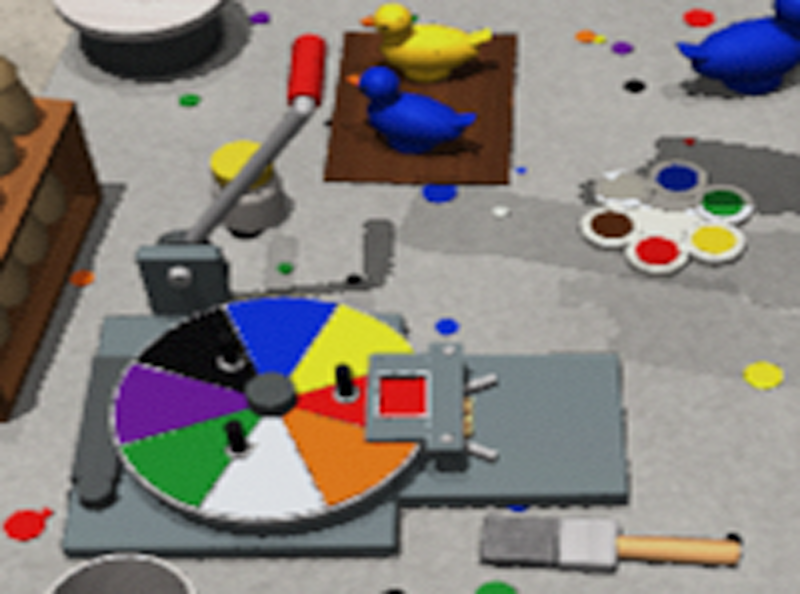

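View pics/s27.png

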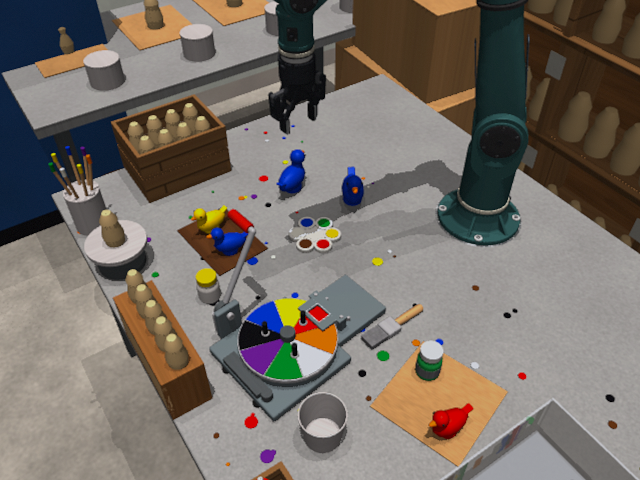

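The lever is back at its starting pixels (side zoom 308,70). Red alone is in the window, the tag rear shows under the hood, the jar is upright on the mat and the bystanders haven't moved. I'll let the arm settle and hand in.

>>> {"fn": "step_arm", "kwargs": {"steps": [[[0, 0, 0], [0, 0, 0], 0.6], [[0, 0, 0], [0, 0, 0], 0.6], [[0, 0, 0], [0, 0, 0], 0.6]]}}

```text
time_s: 25.52
ee_pos: [0.4727, -0.1611, 0.3753]
tool_rot: [-1.57, -0.002, 0.155]
force: [0.4, 1.2, -0.1]
width: 0.797
```

```bash
python3 - <<'E'
from h import *
print(arm.job_done())
E
```

```text
the job is handed in; nothing more can be done
None
```

The tag for the red duck, which stands on the mat, is embossed, and I handed the job in at about 25.5 s of the 72 s allowed. No verdict was reported.

What I did, in order:
- **Jar:** I moved the green jar onto the front right part of the mat.
- **Tag:** I slid it into the guide and pushed it up to the stop.
- **Dial:** I turned it about 173° counter-clockwise by one finger post.
- **Lever:** I pulled it down to its stop, brought it back up and let go.

Last checks:
- **Tag:** its rear edge measured at press x -135 mm, which is the home position, with y about -1 mm. I took this before turning the dial. The last pictures show the tag still in the same place.
- **Dial:** the red middle measured about 179.6° against a target of 180°. Single sector edges scattered by about ±3°, within the tolerance of about 7°. Only red shows in the window.
- **Lever:** at the bottom, the force rose to 36 N and it moved no further. Camera estimates of its height there disagreed by about 15 mm, so I relied on the force. It is now back at its starting pixels.
- **Jar and other things:** the jar is upright on the mat. The ducks, water pot, white jar, palette and brush look unmoved; I checked them by eye only.

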